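# Close up the vacuum manifold

### The arm

A 6-joint arm with a two-finger parallel gripper is mounted at the origin on a cart in front of the work surface, level with it; the furniture and walls round the work are solid. World frame = base frame: x ahead of the robot, y to its left, z up, the work surface at z = 0. Lengths are in m, angles in rad, forces in N, time in s.
With the tool pointing down it reaches from about 0.25 to 0.725 m from the base axis. Payload 4 kg.
Tool frame: the origin (TCP) lies at the very end of the fingers, on their centre line; the grasp point (between the pads) lies 19 mm behind it; z points along the fingers, y is the line along which they close (so a half turn about z gives the same grasp; the last joint's range is limited). The gripper opens to 85 mm and grips with 20 to 120 N. Pads are 22 mm wide; open, the fingers measure 114 mm over their backs; the gripper's body (76 mm by 85 mm) begins 54 mm behind the grasp point. The pads swing forward as they close: fully open they stand 13 mm farther back than shut.
Start: joints at [1.288, 0.241, 0.005, 1.335, 0, 1.571], TCP at [0.14, 0.48, 0.231] pointing down, gripper open.
Joint ranges: [-2.72, 2.72], [-1.05, 1.87], [-1.09, 1.28], [-1.99, 2.15], [-1.42, 1.44], [-3.14, 3.14]. Speed limits (rad/s): [2.79, 2.79, 3.14, 3.14, 3.14, 3.14].

### API

Orientations are given as a unit quaternion [x, y, z, w].
In Python, from workcell import bot, vision, workorder gives the robot as it stands.
- The arm moves only by the shell command python3 -m creep 'ROWS' [OPENING]. ROWS is JSON, a list of rows, each a list of 2 entries, a list of its own where there are three numbers: the shift along the tool's x, y, z in mm, then the turn, a rotation vector about the tool's x, y, z in rad. In form: [[[dx, dy, dz], [wx, wy, wz]], ...]. A call has 1 to 12 rows; each row shifts and turns the commanded pose from where the row before left it, along the tool's axes as they then stand; what a row does not reach is not made up. A row lasts 1/8 s, in which the tool goes at most 62.5 mm and 10.7 degrees, less where a joint would pass 70% of its speed; a pose out of reach is approached as far as the arm can. A call is refused whole if a number of a shift passes 62.5 or a number of a turn 0.188, either way. A call with a gripper value outside its range is refused whole. OPENING is the finger opening in mm, from 0 to 85.4, set as the call begins (- or left out, the last holds). The fingers move at their own pace and stop on an object; the grip force is fixed at half the most. Time passes only in rows, so rows that do not move let the fingers close. It gives the time, the measured TCP pose, the force, the opening and the grip force at its end, in the units of the state.
- bot.get_obs(): the state, without advancing time (a new reading comes with each control period).
- vision.camera(name): name is "scene" or "top" or "wrist"; returns a dict with "image" (480x640x3 uint8, blue, green, red), "z_map" (480x640 float32, m along the optical axis (not along the pixel's ray), 0 where there is no reading), "K" (3x3 intrinsics, pixels), "rvec" (rotation vector, rad) and "tvec" (3), from world to camera coordinates, as OpenCV has them; the wrist camera has in their place "tool_from_camera" (4x4, takes a point from camera to tool coordinates, whose origin is the TCP and whose axes are the flange's). Camera axes: x right, y down, z forward; pixel columns grow to the right and rows downward; lengths in m; the calibration is good to about 2 mm. The wrist camera is an equidistant fisheye: a pixel r from the principal point sees the ray r / f radians off the axis. A picture is of the moment at which its call begins: read the wrist's pose just before it.
- workorder.job_done(): hands the job in; it is judged then, once.
Trained networks look in a picture, given as the dict that the camera call returned (one of the last four; its "shot" number tells which), for a name from the list of things; names that differ only in an ending like _2 or _b are one class to them, and where a whole thing is asked for, a point or a joint stands for the part that bears it (a point fixed in the world has none). Each returns a list of dicts, best first, with "score" (0 to 1); they miss things now and then, are a little off and sometimes report something else, mostly with a low value. They report only what shows in the picture. A call takes as long as a camera call. They do not tell look-alikes from the thing itself.
- vision.spot_in(picture, query): "position" ([column, row] in pixels, amid what is visible of it).
- vision.place_of(picture, query): "position" ([column, row] in pixels: a listed point, or the origin of a listed thing).
The state is a dict: "clock": time; "joint_pos": joint angles; "joint_vel": joint speeds; "tau": joint torques, N m; "eef_pos": TCP position; "tool_rot": TCP orientation; "ft_force": force on the tool from outside, world axes, zero at the start; "ft_torque": the same for the moment, N m; "grip_width": finger opening in m; "grasp_force": force on a finger pad.
Only numpy, scipy, OpenCV 4.12 (cv2) and the standard library are available. Lean on these libraries where they do the work, as an engineer would, in place of code of your own. Each camera call takes 0.05 s, during which the arm holds its last target. There are 200 camera calls.

### The job

Close up the vacuum manifold: first clear everything that lies on the blue base into the grey tray, then lower the cover plate over both dowel pins until it lies flat on the base, and then push every orange sleeve upright onto a spigot of its own on the plate, fully home. Leave the tape measure alone.

Things in the scene. Friction and masses are not known exactly. Their poses are not given: they have to be found in the camera images.
- base_seat (a point): Blue manifold base, a slab 140 x 220 x 20 mm (x, y, z) fixed to the worktop with two upright steel dowel pins. This point is the centre of its top face, 20 mm above the worktop; x along its short side, y along its long side, z up. It does not move.
- dowel_a (a point): Tip of one dowel pin of the base, at (-42, -90) mm in the base's x, y. Pins are 12 mm thick and stand 22 mm above the base's top face; the upper 8 mm taper to a 4 mm tip.
- dowel_b (a point): Tip of the other dowel pin, at (+42, +90) mm in the base's x, y.
- cover_handle (a point): Cover plate, aluminium, 120 x 210 x 12 mm (x, y, z), 0.5 kg, flat on the worktop, half-turn symmetrical (fits either way round). Point: centre of its black bar handle, over the plate's centre, 71 mm above its underside; axes are the plate's. Bar: 70 mm along x, 14 mm thick (y), 18 mm tall; grip across its thickness from above. Seated, this point is 71 mm above base_seat.
- hole_a (a point): Centre of one dowel hole at the plate's underside, at (-42, -90) mm in the plate's x, y. Through holes 14 mm wide with a small chamfer (2 mm wider than the pins). Its axes are the plate's.
- hole_b (a point): The other dowel hole, at (+42, +90) mm.
- tray_floor (a point): Grey open tray, fixed, 150 x 200 mm outside (x, y), walls 4 mm thick and 25 mm tall. This point is the centre of its inner floor, 4 mm above the worktop; its axes are the tray's.
- lath_mid (a point): Brown timber offcut 24 x 155 x 14 mm (x, y, z), 35 g, may lie on the base (or be absent); centre, half-way up. Long axis y, lying roughly along the base's short side.
- marker_mid (a point): White marker pen with a black cap, 16 x 137 x 18 mm, may lie on the base (or be absent); centre of its barrel, 8 mm above what it lies on. Long axis y, lying roughly along the base's short side; it may roll.
- coupon_mid (a point): Dark red test coupon 30 x 100 x 6 mm, may lie on the base (or be absent); centre, half-way up. Long axis y, lying roughly along the base's short side.
- tape_measure_mid (a point): Yellow and black pocket tape measure 64 x 75 x 30 mm, a bystander; centre, half-way up.
- spigot_0 (a point): Foot of a brass spigot on the plate, on its axis at the plate's top face (12 mm above the plate's underside), at (-34, -50) mm in the plate's x, y. The spigot is 24 mm thick and 30 mm tall, its upper 6 mm tapering to 16 mm.
- spigot_1 (a point): Foot of a brass spigot on the plate, on its axis at the plate's top face (12 mm above the plate's underside), at (-34, 50) mm in the plate's x, y. The spigot is 24 mm thick and 30 mm tall, its upper 6 mm tapering to 16 mm.
- spigot_2 (a point): Foot of a brass spigot on the plate, on its axis at the plate's top face (12 mm above the plate's underside), at (34, -50) mm in the plate's x, y. The spigot is 24 mm thick and 30 mm tall, its upper 6 mm tapering to 16 mm.
- spigot_3 (a point): Foot of a brass spigot on the plate, on its axis at the plate's top face (12 mm above the plate's underside), at (34, 50) mm in the plate's x, y. The spigot is 24 mm thick and 30 mm tall, its upper 6 mm tapering to 16 mm.
- sleeve_0_mid (a point): Orange rigid plastic sleeve (or absent), a tube open at both ends, 36 mm outside, 26.4 mm bore, 40 mm tall, 50 g, standing upright on the worktop; centre, half-way up. All sleeves are alike and fit any spigot loosely; fully home its lower rim rests on the plate, so this point is 20 mm above the spigot's foot.
- sleeve_1_mid (a point): Orange rigid plastic sleeve (or absent), a tube open at both ends, 36 mm outside, 26.4 mm bore, 40 mm tall, 50 g, standing upright on the worktop; centre, half-way up. All sleeves are alike and fit any spigot loosely; fully home its lower rim rests on the plate, so this point is 20 mm above the spigot's foot.
- sleeve_2_mid (a point): Orange rigid plastic sleeve (or absent), a tube open at both ends, 36 mm outside, 26.4 mm bore, 40 mm tall, 50 g, standing upright on the worktop; centre, half-way up. All sleeves are alike and fit any spigot loosely; fully home its lower rim rests on the plate, so this point is 20 mm above the spigot's foot.
Things that resemble listed ones, but are neither listed nor needed, are in the scene too. What is shaped like the part that bears sleeve_1_mid but pink is not meant.

How it is judged:
On the way, in this order (a step that is already met when the one before it is completed fails the run):
1. everything that lay on the base lies in the tray (x of lath_mid in the frame of tray_floor between -0.065 and 0.065 m and y of lath_mid in the frame of tray_floor between -0.08 and 0.08 m and z of lath_mid in the frame of tray_floor between -0.005 and 0.045 m and x of marker_mid in the frame of tray_floor between -0.065 and 0.065 m and y of marker_mid in the frame of tray_floor between -0.08 and 0.08 m and z of marker_mid in the frame of tray_floor between -0.005 and 0.045 m and x of coupon_mid in the frame of tray_floor between -0.065 and 0.065 m and y of coupon_mid in the frame of tray_floor between -0.08 and 0.08 m and z of coupon_mid in the frame of tray_floor between -0.005 and 0.045 m), for 0.2 s.
2. the cover plate lies flat on the base, both dowels in their holes (horizontal distance between cover_handle and base_seat below 0.005 m and z of cover_handle in the frame of base_seat below 0.074 m and angle between cover_handle's own z axis and vertical below 0.03 rad and angle between the y axis of cover_handle and the y axis of base_seat, either way round below 0.04 rad), for 0.2 s.
3. every sleeve is fully home on a spigot (angle between each of sleeve_0_mid, sleeve_1_mid, sleeve_2_mid's own z axis and vertical below 0.06 rad and ((horizontal distance between sleeve_0_mid and spigot_0 below 0.004 m and z of sleeve_0_mid in the frame of spigot_0 below 0.0225 m) or (horizontal distance between sleeve_0_mid and spigot_1 below 0.004 m and z of sleeve_0_mid in the frame of spigot_1 below 0.0225 m) or (horizontal distance between sleeve_0_mid and spigot_2 below 0.004 m and z of sleeve_0_mid in the frame of spigot_2 below 0.0225 m) or (horizontal distance between sleeve_0_mid and spigot_3 below 0.004 m and z of sleeve_0_mid in the frame of spigot_3 below 0.0225 m)) and ((horizontal distance between sleeve_1_mid and spigot_0 below 0.004 m and z of sleeve_1_mid in the frame of spigot_0 below 0.0225 m) or (horizontal distance between sleeve_1_mid and spigot_1 below 0.004 m and z of sleeve_1_mid in the frame of spigot_1 below 0.0225 m) or (horizontal distance between sleeve_1_mid and spigot_2 below 0.004 m and z of sleeve_1_mid in the frame of spigot_2 below 0.0225 m) or (horizontal distance between sleeve_1_mid and spigot_3 below 0.004 m and z of sleeve_1_mid in the frame of spigot_3 below 0.0225 m)) and ((horizontal distance between sleeve_2_mid and spigot_0 below 0.004 m and z of sleeve_2_mid in the frame of spigot_0 below 0.0225 m) or (horizontal distance between sleeve_2_mid and spigot_1 below 0.004 m and z of sleeve_2_mid in the frame of spigot_1 below 0.0225 m) or (horizontal distance between sleeve_2_mid and spigot_2 below 0.004 m and z of sleeve_2_mid in the frame of spigot_2 below 0.0225 m) or (horizontal distance between sleeve_2_mid and spigot_3 below 0.004 m and z of sleeve_2_mid in the frame of spigot_3 below 0.0225 m))), for 0.2 s.
At the end, for the whole second after the job is handed in: Things cleared from the base lie in the tray; the plate is within 5 mm and 0.04 rad of the base, at most 3 mm high, tilted under 0.03 rad; each sleeve is upright (0.06 rad), within 4 mm of a spigot's axis, at most 2.5 mm above the plate; all released and at rest (all of step 1 and all of step 2 and all of step 3 and linear speed of each of cover, sleeve_0, sleeve_1, sleeve_2, lath, marker, coupon below 0.02 m/s); the robot touches nothing.
It fails at once if the tape measure was disturbed (moved more than 30 mm) (distance of tape_measure_mid from where it was at the start of the episode above 0.03 m).
Of lath, marker, coupon only 2 to 3 are there at a start; the rules pass over those that are not, and their reading is None.
Of sleeve_0, sleeve_1, sleeve_2 only 2 to 3 are there at a start; the rules pass over those that are not, and their reading is None.
At some moment in a run one of sleeve_0, sleeve_1, sleeve_2 may be knocked a few centimetres aside while the robot is not near it.
It also fails if it takes over 200 s, if anything falls off the work surface, if the arm or the gripper's body presses on something with over 40 N, if the wrist force passes 120 N, or if a joint passes its speed limit or range.

## Working session

There is one attempt and no reset: what is moved stays moved. The work goes in short steps, Python scripts to look and compute and a shell command to move; the robot and the scene stay as the last step left them, time stands still between calls to the robot, and variables do not carry over. Pictures are saved under pics/ and viewed, at most 14 in all, crops included, and the job is handed in when it is done.

```bash
ls; mkdir -p pics
cat > h.py <<'E'
import numpy as np, cv2
from scipy.spatial.transform import Rotation as R
from workcell import bot, vision, workorder
def w2c(p): return cv2.Rodrigues(np.array(p['rvec'],float))[0], np.array(p['tvec'],float).ravel()
def atz(p,uv,z):
    """pixel -> world point on plane z (scene/top cams)"""
    Rm,t=w2c(p); d=Rm.T@(np.linalg.inv(p['K'])@[uv[0],uv[1],1]); c=-Rm.T@t
    return c+d*(z-c[2])/d[2]
def cloud(p):
    Rm,t=w2c(p); K=np.array(p['K']); v,u=np.mgrid[:480,:640]; z=p['z_map']
    P=np.stack([(u-K[0,2])/K[0,0]*z,(v-K[1,2])/K[1,1]*z,z],-1)
    return (P-t)@Rm
def proj(p,X):
    return cv2.projectPoints(np.array(X,float).reshape(-1,3),np.array(p['rvec'],float),np.array(p['tvec'],float),np.array(p['K']),None)[0].reshape(-1,2)
E
python3 - <<'E'
from h import *
for n in ['top','scene']:
    p=vision.camera(n); cv2.imwrite(f'pics/{n}0.png',p['image']); np.savez(f'/tmp/{n}0.npz',**p)
    for q in ['base_seat','dowel_a','cover_handle','hole_a','tray_floor','lath_mid','marker_mid','coupon_mid','tape_measure_mid','spigot_0','sleeve_0_mid']:
        print(n,q,[(np.round(d['position']).astype(int).tolist(),round(d['score'],2)) for d in vision.place_of(p,q)][:7])
o=bot.get_obs(); print(o)
E
```

```text
pics
top base_seat [([237, 284], 0.71)]
top dowel_a [([274, 300], 0.88), ([194, 264], 0.77)]
top cover_handle [([315, 184], 0.77)]
top hole_a [([277, 186], 0.75), ([354, 210], 0.56)]
top tray_floor [([445, 264], 0.85)]
top lath_mid [([236, 283], 0.82), ([210, 282], 0.2)]
top marker_mid [([210, 285], 0.91)]
top coupon_mid [([262, 278], 0.71)]
top tape_measure_mid [([460, 184], 0.8)]
top spigot_0 [([296, 214], 0.71), ([335, 207], 0.6), ([293, 185], 0.58), ([336, 182], 0.55)]
top sleeve_0_mid [([398, 200], 0.52)]
scene base_seat [([237, 228], 0.7)]
scene dowel_a [([226, 199], 0.96), ([248, 247], 0.55)]
scene cover_handle [([349, 205], 0.79)]
scene hole_a [([328, 201], 0.73)]
scene tray_floor [([406, 337], 0.77), ([373, 223], 0.15)]
scene lath_mid [([238, 226], 0.8)]
scene marker_mid [([221, 216], 0.79)]
scene coupon_mid [([252, 238], 0.73), ([249, 244], 0.5)]
scene tape_measure_mid [([478, 291], 0.6), ([409, 340], 0.27)]
scene spigot_0 [([324, 220], 0.93), ([358, 239], 0.9), ([372, 222], 0.67), ([343, 207], 0.63)]
scene sleeve_0_mid [([408, 263], 0.61)]
{'clock': 1.2, 'joint_pos': array([ 1.28801028e+00,  2.40599036e-01,  4.98631523e-03,  1.33517502e+00,
       -1.45319480e-05,  1.57082845e+00]), 'joint_vel': array([-1.75855073e-03,  4.54032655e-04, -2.47485752e-04, -8.18942721e-05,
       -1.70366934e-03,  4.87470998e-04]), 'tau': array([ 1.98847818e-03, -3.72220123e+01,  2.52692163e+01,  1.28760854e-03,
       -1.84548884e-05, -1.46227084e-06]), 'eef_pos': array([0.1395211 , 0.48014245, 0.23130171]), 'tool_rot': array([1.40938272e-01, 9.90018385e-01, 3.22679681e-06, 7.79845642e-06]), 'ft_force': array([-0.09868809, -0.53925919, -0.32801986]), 'ft_torque': array([ 0.03128874, -0.02772628, -0.01691493]), 'grasp_force': 0.0, 'grip_width': 0.08553026550791024}
```

Run:
```python
import cv2
a=cv2.imread('pics/top0.png')[110:350,150:550]; cv2.imwrite('pics/top0z.png',cv2.resize(a,None,fx=2,fy=2))
```

```text
(no output)
```

View pics/top0z.png

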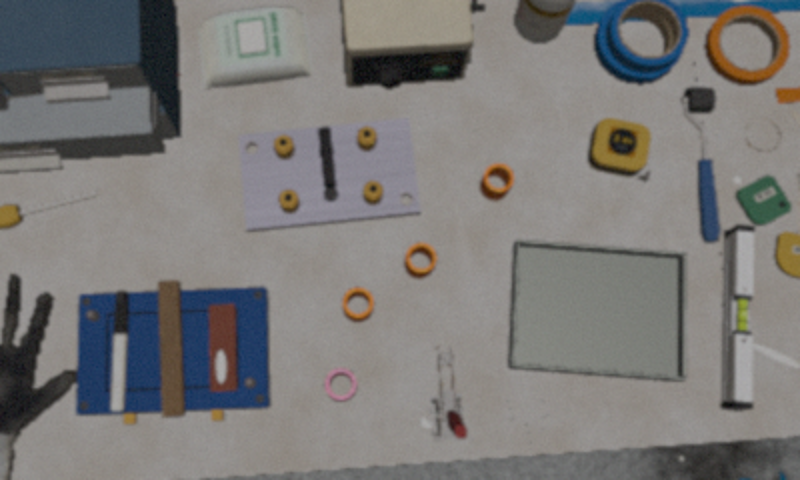

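View pics/scene0.png

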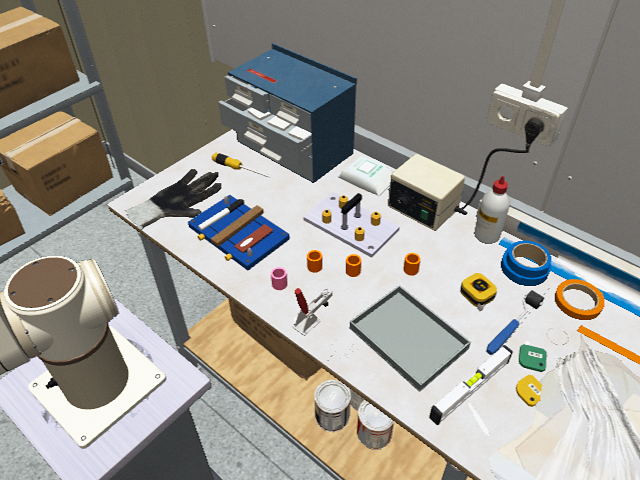

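Top view (full-image pixels): the base at (237,284) carries the marker (210,285), lath (236,283) and coupon (262,278). The plate is at (315,184), the tray at (448,265) and the tape measure at (460,184).
Sleeve candidates are orange at (399,200), (360,240) and (329,262), plus pink at (320,302). The three orange tubes fit the description. The pink tube is the excluded look-alike, and the orange tape roll (524,132) is too big. The enlarged crop above confirms this.

```bash
cat >> h.py <<'E'
def seg(p,lo,hi,zlo,zhi,box=None):
    hsv=cv2.cvtColor(p['image'],cv2.COLOR_BGR2HSV); C=cloud(p)
    m=cv2.inRange(hsv,np.array(lo),np.array(hi))>0
    m&=(C[...,2]>zlo)&(C[...,2]<zhi)&(p['z_map']>0)
    if box is not None:
        b=np.zeros_like(m); u0,v0,u1,v1=box; b[v0:v1,u0:u1]=1; m&=b
    return m,C
def rect(X):
    (c,s,a)=cv2.minAreaRect(np.float32(X[:,:2]*1000)); 
    if s[0]>s[1]: s=s[::-1]; a+=90
    return np.round(c,1),np.round(s,1),round((a+90)%180-90,2)   # a = direction (deg) of short side from world x
E
python3 - <<'E'
from h import *
p=dict(np.load('/tmp/top0.npz'))
C=cloud(p)
print('cam',-w2c(p)[0].T@w2c(p)[1], 'table z',np.median(C[150:340,150:560,2]))
for n,uv,z in [('base',(237,284),.02),('plate',(315,184),.012),('tape',(460,184),.03),('tray',(448,265),.004),('clamp',(375,320),0),('pink',(320,302),.04)]:
    print(n,np.round(atz(p,uv,z)*1000))
def f(n,lo,hi,z0,z1,box):
    m,_=seg(p,lo,hi,z0,z1,box); m=cv2.morphologyEx(m.astype(np.uint8),cv2.MORPH_OPEN,np.ones((2,2)))>0
    X=C[m]; print(n,m.sum(),rect(X),np.round(np.median(X[:,2])*1000,1), np.round(X[:,:2].mean(0)*1000,1))
f('base',(105,120,40),(125,255,255),.0,.05,(180,245,295,325))
f('lath',(5,60,40),(18,200,160),.02,.06,(225,245,247,325))
f('coupon',(0,80,30),(8,255,160),.01,.05,(250,250,272,315))
f('marker',(0,0,0),(180,90,255),.02,.06,(200,250,218,320))
f('plate',(110,10,100),(140,80,255),.0,.03,(265,165,362,228))
f('handle',(0,0,0),(180,120,80),.03,.09,(300,170,325,214))
for i,(u,v) in enumerate([(399,200),(360,240),(329,262)]):
    f('sl%d'%i,(3,120,80),(20,255,255),-.01,.08,(u-13,v-13,u+13,v+13))
    m,_=seg(p,(3,120,80),(20,255,255),.03,.08,(u-13,v-13,u+13,v+13)); X=C[m];print(cv2.minEnclosingCircle(np.float32(X[:,:2]*1000)))
f('tray',(0,0,0),(180,90,110),.015,.05,(395,225,500,305))
for v in range(226,304,6): print(v,' '.join('%3d'%(1000*C[v,u,2]) for u in range(400,500,6)))
E
```

```text
cam [ 0.33900989 -0.10674923  1.06914552] table z 0.0013014163673341675
base [468.  92.  20.]
plate [ 699. -103.   12.]
tape [ 669. -449.   30.]
tray [ 480. -403.    4.]
clamp [ 365. -220.    0.]
pink [412. -96.  40.]
base 3438 (array([454.3,  40.6]), array([168. , 334.3]), -11.36) 19.7 [463.   93.4]
lath 664 (array([404.4,  34.6]), array([115.9, 289.1]), -46.68) 33.6 [463.8  90.8]
coupon 375 (array([406. ,  -8.7]), array([ 76.7, 224.8]), -53.15) 23.9 [466.6  31. ]
marker 409 (array([466.5, 151.9]), array([ 15.9, 134. ]), 87.45) 33.4 [462.  150.1]
plate 3209 (array([ 532.8, -105.1]), array([209.8, 387.4]), -88.22) 11.8 [ 661.9 -100.1]
handle 168 (array([ 520.2, -104.5]), array([ 12.9, 362.4]), -88.31) 79.4 [ 660.7 -100.2]
sl0 104 (array([ 502.4, -203.3]), array([ 32.9, 378.2]), 54.45) 37.1 [ 636.6 -299.4]
((640.6248168945312, -298.6687316894531), 18.225557327270508)
sl1 107 (array([ 548.1, -201.9]), array([31.8, 36.5]), -3.13) 36.7 [ 548.7 -200.6]
((550.2658081054688, -197.9984588623047), 17.24567985534668)
sl2 108 (array([ 427.9, -120.3]), array([ 32.9, 179.3]), 86.01) 35.6 [ 500.3 
[... 391 characters left out ...]
   5   4   2   4   3   1   3   3   3   3   2  15  -1
250   0   4   5   1   5   6   2   4   3   0   1   7   1   4   4  13   2
256   0   6   2   5   1   3   4   0   2   2   4   4   0   3   9  17   0
262   0  14   4   3   3   4   2   2   6   3   2   5   0   2   5  14   2
268   1  14   3   3   0   7   4   6   4   5   0   3   3   6   5  18   0
274  -2  21   2   0   6   7   3   5   1   4   5   2   5   1   2  15  -4
280  -2  28   1   3   5   5   0   1   3   6   5   6   2   2   4  14  -2
286  -1  27   3   4   8   4   2   5   1   2   0   2   2   7   3  17   2
292   0  23  24   2   3   2   0   4   6   6   1   0   2   6   7  14   1
298  -1   0   2   2   0   0   2  -1   0  -1   5  18  22  25  27  21   5
```

```bash
cat >> h.py <<'E'
def clean(p,lo,hi,zlo,zhi,box):
    m,C=seg(p,lo,hi,zlo,zhi,box)
    n,l,s,_=cv2.connectedComponentsWithStats(m.astype(np.uint8)); 
    return C[l==1+np.argmax(s[1:,4])]
def plan(xyz,phi=None):
    """tool-frame shift (mm) then turn to bring TCP to xyz (mm), tool down, tool x axis at phi deg in world"""
    o=bot.get_obs(); r=R.from_quat(o['tool_rot']); P=o['eef_pos']*1000; x=r.as_matrix()[:,0]
    cur=np.degrees(np.arctan2(x[1],x[0]))
    if phi is None: phi=cur
    while phi-cur>90: phi-=180
    while phi-cur<-90: phi+=180
    f=np.radians(phi); T=np.array([[np.cos(f),np.sin(f),0],[np.sin(f),-np.cos(f),0],[0,0,-1]]).T.T
    T=np.column_stack([[np.cos(f),np.sin(f),0],[np.sin(f),-np.cos(f),0],[0,0,-1]])
    D=np.array(xyz)-P
    print('t',round(o['clock'],1),'pos',np.round(P,1),'phi',round(cur,1),'w',round(o['grip_width']*1000,1),'F',np.round(o['ft_force'],1),'q6',round(o['joint_pos'][5],2))
    print(' shift',np.round(r.inv().apply(D),1),'turn',np.round((r.inv()*R.from_matrix(T)).as_rotvec(),3),'| after turn shift',np.round(T.T@D,1))
E
python3 - <<'E'
from h import *
p=dict(np.load('/tmp/top0.npz'))
def f(n,*a):
    X=clean(p,*a); print(n,len(X),rect(X),np.round(np.median(X[:,2])*1000,1), np.round(X[:,:2].mean(0)*1000,1))
f('base',(105,120,40),(125,255,255),.01,.03,(180,245,295,325))
f('lath',(5,60,40),(18,200,160),.02,.06,(225,245,247,325))
f('coupon',(0,80,30),(8,255,160),.01,.05,(250,250,272,315))
f('marker',(0,0,0),(180,90,255),.02,.06,(200,250,218,320))
f('plate',(110,10,100),(140,80,255),.0,.03,(265,165,362,228))
f('handle',(0,0,0),(180,120,80),.05,.1,(300,170,325,214))
for i,(u,v) in enumerate([(399,200),(360,240),(329,262)]): f('sl%d'%i,(3,120,80),(20,255,255),.025,.06,(u-13,v-13,u+13,v+13))
f('trayfloor',(0,0,60),(180,90,255),.001,.01,(406,232,492,298))
for uv in [(274,300),(194,264)]: print('dowel',atz(p,uv,.042)*1000)
for uv in [(406,232),(492,237),(491,299),(405,293)]: print('traycorner',np.round(atz(p,uv,.029)*1000))
plan([462,150,120],0)
E
```

```text
base 1693 (array([464.8,  34.8]), array([ 96.5, 135.8]), 88.7) 19.8 [464.6  34.6]
lath 669 (array([468.6,  93.6]), array([ 23.4, 153.4]), -89.67) 33.9 [466.6  93.5]
coupon 400 (array([465.7,  35.9]), array([29.3, 96.5]), 89.26) 24.2 [470.3  34.9]
marker 418 (array([468.7, 154.3]), array([ 20.5, 138.1]), 86.18) 33.9 [464.3 152.1]
plate 3235 (array([668.8, -98.4]), array([121. , 208.6]), 2.21) 11.8 [665.9 -97.9]
handle 158 (array([667.8, -97.8]), array([12.1, 68.6]), -87.67) 79.5 [665.7 -98. ]
sl0 99 (array([ 641.1, -298.2]), array([32.5, 36. ]), 58.35) 38.5 [ 640.1 -298.1]
sl1 98 (array([ 550.2, -198. ]), array([32.5, 33.2]), 85.64) 38.7 [ 550.3 -197.8]
sl2 96 (array([ 503. , -122.8]), array([32.1, 34.3]), 85.63) 39.2 [ 502.7 -121.8]
trayfloor 4416 (array([ 480.8, -404.7]), array([141.1, 190.4]), -8.45) 4.2 [ 479.8 -405.1]
dowel [423.64401956   6.28912758  42.        ]
dowel [517.74063943 184.28367495  42.        ]
traycorner [ 561. -308.   29.]
traycorner [ 535. -507.   29.]
traycorner [ 393. -484.   29.]
traycorner [ 420. -290.   29.]
t 1.2 pos [139.5 480.1 231.3] phi 163.8 w 85.5 F [-0.1 -0.5 -0.3] q6 1.57
 shift [-401.8 -227.   111.3] turn [ 0.     0.    -0.283] | after turn shift [-322.5 -330.1  111.3]
```

```bash
python3 -m creep '[[[-40,-23,11],[0,0,0]],[[-40,-23,11],[0,0,0]],[[-40,-23,11],[0,0,0]],[[-40,-23,11],[0,0,0]],[[-40,-23,11],[0,0,0]],[[-40,-23,11],[0,0,0]],[[-40,-23,11],[0,0,0]],[[-40,-23,11],[0,0,0]],[[-40,-23,11],[0,0,0]],[[-40,-23,11],[0,0,0]],[[0,0,0],[0,0,-0.109]],[[0,0,0],[0,0,-0.109]]]' 45
python3 - <<'E'
from h import *
plan([468,153,60],176.2)
E
```

```text
clock: 2.7
eef_pos: [0.4598, 0.1468, 0.121]
tool_rot: [0.032, 1.0, -0.0, -0.0]
ft_force: [0.6, -1.0, -0.2]
grip_width: 0.0453
grasp_force: 0.0
t 2.7 pos [459.8 146.8 121. ] phi 176.4 w 45.3 F [ 0.6 -1.  -0.2] q6 0.37
 shift [-7.8  6.7 61. ] turn [-0.    -0.001  0.003] | after turn shift [-7.7  6.7 61. ]
```

```bash
python3 -m creep '[[[-7,7,30],[0,0,0]],[[0,0,30],[0,0,0]],[[0,0,25],[0,0,0]],[[0,0,11],[0,0,0]],[[0,0,0],[0,0,0]]]' ; python3 -m creep '[[[0,0,0],[0,0,0]],[[0,0,0],[0,0,0]],[[0,0,0],[0,0,0]],[[0,0,0],[0,0,0]]]' 8; python3 -m creep '[[[0,0,-30],[0,0,0]],[[0,0,-40],[0,0,0]],[[0,0,-20],[0,0,0]],[[0,0,0],[0,0,0]]]'
python3 - <<'E'
from h import *
plan([480,-405,115],81.5)
# lanes of tray: tray x axis dir -8.4deg
f=np.radians(-8.4); c=np.array([480.5,-404.8]); 
for t in (-42,0,42): print(t,c+t*np.array([np.cos(f),np.sin(f)]))
E
```

```text
clock: 3.32
eef_pos: [0.4665, 0.1541, 0.0249]
tool_rot: [0.032, 0.999, -0.0, -0.001]
ft_force: [-0.5, -0.3, -1.1]
grip_width: 0.0452
grasp_force: 0.0
clock: 3.82
eef_pos: [0.4679, 0.1545, 0.0266]
tool_rot: [0.032, 0.999, 0.0, 0.001]
ft_force: [0.0, -0.2, 6.3]
grip_width: 0.0126
grasp_force: 58.8
clock: 4.32
eef_pos: [0.4683, 0.1547, 0.117]
tool_rot: [0.032, 0.999, 0.001, 0.002]
ft_force: [-0.3, -0.1, 0.2]
grip_width: 0.0128
grasp_force: 59.0
t 4.3 pos [468.3 154.7 117. ] phi 176.3 w 12.8 F [-0.3 -0.1  0.2] q6 0.38
 shift [ -47.9 -557.7    1.3] turn [-0.002  0.005 -1.487] | after turn shift [551.8 -94.3   2. ]
-42 [ 438.95056202 -398.6645128 ]
0 [ 480.5 -404.8]
42 [ 522.04943798 -410.9354872 ]
```

```bash
python3 -m creep '[[[-1,-50,0],[0,0,0]],[[-1,-50,0],[0,0,0]],[[-1,-50,0],[0,0,0]],[[-1,-50,0],[0,0,0]],[[-1,-50,0],[0,0,0]],[[-1,-50,0],[0,0,0]],[[-1,-50,0],[0,0,0]],[[-1,-50,0],[0,0,0]],[[-1,-50,0],[0,0,0]],[[-1,-50,0],[0,0,0]],[[-1,-50,0],[0,0,0]],[[0,0,0],[0,0,0]]]' ; python3 -m creep '[[[0,0,0],[0,0,-0.18]],[[0,0,0],[0,0,-0.18]],[[0,0,0],[0,0,-0.18]],[[0,0,0],[0,0,-0.18]],[[0,0,0],[0,0,-0.18]],[[0,0,0],[0,0,-0.18]],[[0,0,0],[0,0,-0.18]],[[0,0,0],[0,0,-0.18]],[[0,0,0],[0,0,0]]]'
python3 - <<'E'
from h import *
plan([443,-399,20],81.5)
E
```

```text
clock: 5.82
eef_pos: [0.441, -0.3983, 0.1131]
tool_rot: [0.035, 0.999, 0.0, -0.001]
ft_force: [0.3, 1.0, -0.7]
grip_width: 0.0122
grasp_force: 59.0
clock: 6.95
eef_pos: [0.4418, -0.3938, 0.114]
tool_rot: [-0.634, 0.773, 0.001, -0.0]
ft_force: [-0.9, -0.0, 0.2]
grip_width: 0.0128
grasp_force: 59.0
t 7.0 pos [ 441.8 -393.8  114. ] phi -101.3 w 12.8 F [-0.9 -0.   0.2] q6 -2.1
 shift [ 5.  -2.4 94. ] turn [ 0.002  0.002 -0.048] | after turn shift [ 5.  -1.9 94. ]
```

```bash
python3 -m creep '[[[5,-2,40],[0,0,-0.048]],[[0,0,40],[0,0,0]],[[0,0,14],[0,0,0]],[[0,0,0],[0,0,0]]]' ; python3 -m creep '[[[0,0,0],[0,0,0]],[[0,0,0],[0,0,0]],[[0,0,-30],[0,0,0]],[[0,0,-50],[0,0,0]],[[0,0,-20],[0,0,0]],[[0,0,0],[0,0,0]]]' 32
python3 - <<'E'
from h import *
plan([466,36,120],179.3)
E
```

```text
clock: 7.45
eef_pos: [0.4426, -0.3997, 0.0203]
tool_rot: [-0.653, 0.758, 0.001, -0.0]
ft_force: [0.0, 0.4, -0.3]
grip_width: 0.0126
grasp_force: 59.0
clock: 8.2
eef_pos: [0.4448, -0.4021, 0.1247]
tool_rot: [-0.653, 0.757, -0.003, 0.0]
ft_force: [0.6, -0.4, 0.2]
grip_width: 0.0317
grasp_force: 0.0
t 8.2 pos [ 444.8 -402.1  124.7] phi -98.5 w 31.7 F [ 0.6 -0.4  0.2] q6 -2.16
 shift [-436.5   43.6    2.8] turn [-7.000e-03  1.000e-03  1.435e+00] | after turn shift [-15.8 438.4   4.7]
```

```bash
python3 -m creep '[[[-48.5,5,0],[0,0,0]],[[-48.5,5,0],[0,0,0]],[[-48.5,5,0],[0,0,0]],[[-48.5,5,0],[0,0,0]],[[-48.5,5,0],[0,0,0]],[[-48.5,5,0],[0,0,0]],[[-48.5,5,0],[0,0,0]],[[-48.5,5,0],[0,0,0]],[[-48.5,4,0],[0,0,0]]]' 55; python3 -m creep '[[[0,0,0],[0,0,0.18]],[[0,0,0],[0,0,0.18]],[[0,0,0],[0,0,0.18]],[[0,0,0],[0,0,0.18]],[[0,0,0],[0,0,0.18]],[[0,0,0],[0,0,0.18]],[[0,0,0],[0,0,0.18]],[[0,0,0],[0,0,0.175]],[[0,0,0],[0,0,0]]]'
python3 - <<'E'
from h import *
plan([466,36,25],179.3)
p=vision.camera('top'); cv2.imwrite('pics/top1.png',cv2.resize(p['image'][150:350,150:550],None,fx=2,fy=2))
E
```

```text
clock: 9.32
eef_pos: [0.463, 0.039, 0.1203]
tool_rot: [-0.653, 0.757, 0.0, -0.001]
ft_force: [0.7, 0.1, 0.2]
grip_width: 0.055
grasp_force: 0.0
clock: 10.45
eef_pos: [0.4631, 0.0375, 0.1204]
tool_rot: [0.005, 1.0, -0.0, -0.001]
ft_force: [0.4, 0.4, 0.3]
grip_width: 0.0551
grasp_force: 0.0
t 10.4 pos [463.1  37.5 120.4] phi 179.4 w 55.1 F [0.4 0.4 0.3] q6 0.09
 shift [-3.1 -1.4 95.4] turn [-0.    -0.002  0.002] | after turn shift [-2.9 -1.4 95.4]
```

View pics/top1.png

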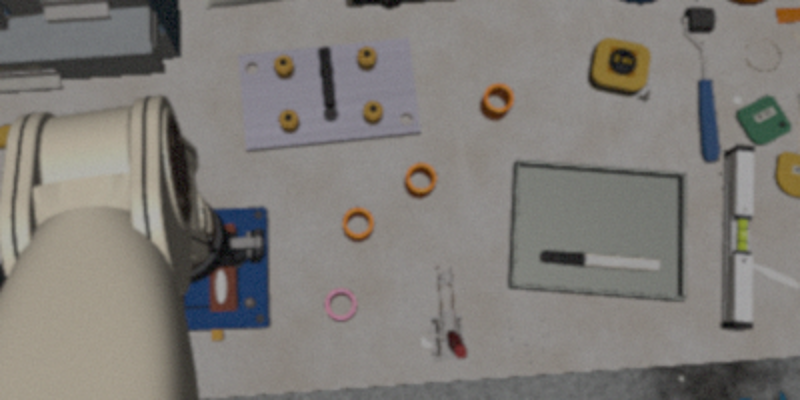

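The marker lies in the tray at about (600,260) in this zoom, and the sleeves are unmoved. The coupon is under the gripper.

```bash
python3 -m creep '[[[-3,-1,40],[0,0,0]],[[0,0,35],[0,0,0]],[[0,0,22],[0,0,0]],[[0,0,0],[0,0,0]]]' ; python3 -m creep '[[[0,0,0],[0,0,0]],[[0,0,0],[0,0,0]],[[0,0,0],[0,0,0]],[[0,0,0],[0,0,0]]]' 20; python3 -m creep '[[[0,0,-30],[0,0,0]],[[0,0,-40],[0,0,0]],[[0,0,-20],[0,0,0]],[[0,0,0],[0,0,0]]]'
python3 - <<'E'
from h import *
plan([516,-410,115],261.5)
E
```

```text
clock: 11.0
eef_pos: [0.4647, 0.0364, 0.0225]
tool_rot: [0.005, 1.0, -0.0, -0.002]
ft_force: [-0.5, -0.7, 0.5]
grip_width: 0.0546
grasp_force: 0.0
clock: 11.5
eef_pos: [0.4673, 0.0365, 0.0248]
tool_rot: [0.006, 1.0, 0.0, 0.001]
ft_force: [0.1, -0.4, -0.4]
grip_width: 0.0204
grasp_force: 0.0
clock: 12.0
eef_pos: [0.4685, 0.0367, 0.116]
tool_rot: [0.006, 1.0, 0.0, 0.002]
ft_force: [0.5, -0.7, -1.1]
grip_width: 0.0203
grasp_force: 0.0
t 12.0 pos [468.5  36.7 116. ] phi 179.3 w 20.3 F [ 0.5 -0.7 -1.1] q6 0.09
 shift [ -52.7 -446.1    1.1] turn [-0.003  0.004 -1.434] | after turn shift [ 434.7 -113.     1. ]
```

Missed: the fingers closed above the 6 mm coupon. I'll open, go lower and retry.

```bash
python3 -m creep '[[[2,0,40],[0,0,0]],[[0,0,35],[0,0,0]],[[0,0,21],[0,0,0]],[[0,0,0],[0,0,0]],[[0,0,0],[0,0,0]]]' 42; python3 -m creep '[[[0,0,2],[0,0,0]],[[0,0,0],[0,0,0]],[[0,0,0],[0,0,0]],[[0,0,0],[0,0,0]],[[0,0,0],[0,0,0]]]' 22
python3 - <<'E'
from h import *
plan([466,36,17])
E
```

```text
clock: 12.62
eef_pos: [0.4627, 0.0364, 0.0182]
tool_rot: [0.006, 1.0, -0.0, -0.002]
ft_force: [-6.9, -0.3, 14.0]
grip_width: 0.0419
grasp_force: 7.1
clock: 13.25
eef_pos: [0.4657, 0.0369, 0.0197]
tool_rot: [0.005, 1.0, 0.0, 0.002]
ft_force: [-9.5, 0.6, 36.0]
grip_width: 0.0278
grasp_force: 66.7
t 13.2 pos [465.7  36.9  19.7] phi 179.4 w 27.8 F [-9.5  0.6 36. ] q6 0.09
 shift [-0.3 -0.9  2.7] turn [0.001 0.003 0.   ] | after turn shift [-0.3 -0.9  2.7]
```

```bash
python3 -m creep '[[[0,0,-30],[0,0,0]],[[0,0,-45],[0,0,0]],[[0,0,-25],[0,0,0]],[[0,0,0],[0,0,0]]]'
python3 - <<'E'
from h import *
plan([516,-410,115],261.5)
E
```

```text
clock: 13.75
eef_pos: [0.4659, 0.0366, 0.117]
tool_rot: [0.006, 1.0, 0.0, 0.001]
ft_force: [0.0, 0.6, -0.2]
grip_width: 0.0273
grasp_force: 59.2
t 13.8 pos [465.9  36.6 117. ] phi 179.3 w 27.3 F [ 0.   0.6 -0.2] q6 0.09
 shift [ -55.4 -446.     2.1] turn [-0.002  0.003 -1.434] | after turn shift [ 434.3 -115.6    2. ]
```

```bash
python3 -m creep '[[[-6,-49.5,0],[0,0,0]],[[-6,-49.5,0],[0,0,0]],[[-6,-49.5,0],[0,0,0]],[[-6,-49.5,0],[0,0,0]],[[-6,-49.5,0],[0,0,0]],[[-6,-49.5,0],[0,0,0]],[[-6,-49.5,0],[0,0,0]],[[-6,-49.5,0],[0,0,0]],[[-6,-49.5,0],[0,0,0]],[[0,0,0],[0,0,0]]]' ; python3 -m creep '[[[0,0,0],[0,0,-0.18]],[[0,0,0],[0,0,-0.18]],[[0,0,0],[0,0,-0.18]],[[0,0,0],[0,0,-0.18]],[[0,0,0],[0,0,-0.18]],[[0,0,0],[0,0,-0.18]],[[0,0,0],[0,0,-0.18]],[[0,0,0],[0,0,-0.175]],[[0,0,0],[0,0,0]]]'; python3 -m creep '[[[0,0,40],[0,0,0]],[[0,0,40],[0,0,0]],[[0,0,10],[0,0,0]],[[0,0,0],[0,0,0]]]' ;python3 -m creep '[[[0,0,0],[0,0,0]],[[0,0,0],[0,0,0]],[[0,0,-30],[0,0,0]],[[0,0,-50],[0,0,0]],[[0,0,-20],[0,0,0]],[[0,0,0],[0,0,0]]]' 42
python3 - <<'E'
from h import *
plan([468,94,120],179.9)
E
```

```text
clock: 15.0
eef_pos: [0.512, -0.4123, 0.1121]
tool_rot: [0.008, 1.0, 0.001, -0.002]
ft_force: [-0.5, 0.5, -0.8]
grip_width: 0.0278
grasp_force: 59.3
clock: 16.12
eef_pos: [0.5129, -0.4078, 0.1141]
tool_rot: [-0.653, 0.758, 0.002, -0.0]
ft_force: [0.0, 0.1, -0.1]
grip_width: 0.0274
grasp_force: 59.3
clock: 16.62
eef_pos: [0.5132, -0.4088, 0.0255]
tool_rot: [-0.653, 0.758, 0.001, -0.0]
ft_force: [-0.2, -0.6, 0.1]
grip_width: 0.0276
grasp_force: 59.3
clock: 17.38
eef_pos: [0.5154, -0.4109, 0.1301]
tool_rot: [-0.653, 0.757, -0.004, 0.001]
ft_force: [0.7, -1.8, 0.3]
grip_width: 0.0421
grasp_force: 0.0
t 17.4 pos [ 515.4 -410.9  130.1] phi -98.5 w 42.1 F [ 0.7 -1.8  0.3] q6 -2.1
 shift [-492.5  121.3    7.6] turn [-8.000e-03  1.000e-03  1.425e+00] | after turn shift [ 48.2 504.9  10.1]
```

```bash
python3 -m creep '[[[-49,12,0],[0,0,0]],[[-49,12,0],[0,0,0]],[[-49,12,0],[0,0,0]],[[-49,12,0],[0,0,0]],[[-49,12,0],[0,0,0]],[[-49,12,0],[0,0,0]],[[-49,12,0],[0,0,0]],[[-49,12,0],[0,0,0]],[[-49,12,0],[0,0,0]],[[-49,12,0],[0,0,0]]]' 50; python3 -m creep '[[[0,0,0],[0,0,0.18]],[[0,0,0],[0,0,0.18]],[[0,0,0],[0,0,0.18]],[[0,0,0],[0,0,0.18]],[[0,0,0],[0,0,0.18]],[[0,0,0],[0,0,0.18]],[[0,0,0],[0,0,0.18]],[[0,0,0],[0,0,0.165]],[[0,0,0],[0,0,0]]]'
python3 - <<'E'
from h import *
plan([468,94,24],179.9)
E
```

```text
clock: 18.62
eef_pos: [0.4659, 0.0941, 0.1253]
tool_rot: [-0.653, 0.757, 0.0, -0.001]
ft_force: [0.8, 0.0, -0.2]
grip_width: 0.0496
grasp_force: 0.0
clock: 19.75
eef_pos: [0.4662, 0.0926, 0.1253]
tool_rot: [-0.0, 1.0, -0.0, -0.001]
ft_force: [-0.0, 0.0, -0.7]
grip_width: 0.0504
grasp_force: 0.0
t 19.8 pos [466.2  92.6 125.3] phi -180.0 w 50.4 F [-0.   0.  -0.7] q6 0.2
 shift [ -2.    1.4 101.3] turn [-0.    -0.002  0.002] | after turn shift [ -1.8   1.4 101.3]
```

```bash
python3 -m creep '[[[-2,1,40],[0,0,0]],[[0,0,40],[0,0,0]],[[0,0,21],[0,0,0]],[[0,0,0],[0,0,0]]]' ; python3 -m creep '[[[0,0,0],[0,0,0]],[[0,0,0],[0,0,0]],[[0,0,0],[0,0,0]],[[0,0,0],[0,0,0]]]' 15; python3 -m creep '[[[0,0,-30],[0,0,0]],[[0,0,-40],[0,0,0]],[[0,0,-22],[0,0,0]],[[0,0,0],[0,0,0]]]'
python3 - <<'E'
from h import *
plan([480,-405,115],261.5)
E
```

```text
clock: 20.25
eef_pos: [0.4668, 0.0933, 0.0233]
tool_rot: [-0.0, 1.0, -0.001, -0.003]
ft_force: [-0.7, 0.2, -0.5]
grip_width: 0.0499
grasp_force: 0.0
clock: 20.75
eef_pos: [0.4701, 0.094, 0.0266]
tool_rot: [0.001, 1.0, 0.0, 0.001]
ft_force: [-1.5, -0.6, 6.3]
grip_width: 0.0218
grasp_force: 59.7
clock: 21.25
eef_pos: [0.4707, 0.0941, 0.1192]
tool_rot: [0.001, 1.0, 0.001, 0.002]
ft_force: [-0.1, 0.1, -1.3]
grip_width: 0.022
grasp_force: 59.0
t 21.2 pos [470.7  94.1 119.2] phi 179.9 w 22.0 F [-0.1  0.1 -1.3] q6 0.2
 shift [ -10.1 -499.1    3.8] turn [-0.003  0.005 -1.424] | after turn shift [492.2 -83.    4.2]
```

```bash
python3 -m creep '[[[-1,-50,0],[0,0,0]],[[-1,-50,0],[0,0,0]],[[-1,-50,0],[0,0,0]],[[-1,-50,0],[0,0,0]],[[-1,-50,0],[0,0,0]],[[-1,-50,0],[0,0,0]],[[-1,-50,0],[0,0,0]],[[-1,-50,0],[0,0,0]],[[-1,-50,0],[0,0,0]],[[-1,-50,0],[0,0,0]],[[0,0,0],[0,0,0]]]' ; python3 -m creep '[[[0,0,0],[0,0,-0.18]],[[0,0,0],[0,0,-0.18]],[[0,0,0],[0,0,-0.18]],[[0,0,0],[0,0,-0.18]],[[0,0,0],[0,0,-0.18]],[[0,0,0],[0,0,-0.18]],[[0,0,0],[0,0,-0.18]],[[0,0,0],[0,0,-0.165]],[[0,0,0],[0,0,0]]]'; python3 -m creep '[[[0,0,40],[0,0,0]],[[0,0,40],[0,0,0]],[[0,0,10],[0,0,0]],[[0,0,0],[0,0,0]]]' ;python3 -m creep '[[[0,0,0],[0,0,0]],[[0,0,0],[0,0,0]],[[0,0,-30],[0,0,0]],[[0,0,-50],[0,0,0]],[[0,0,-20],[0,0,0]],[[0,0,0],[0,0,0]]]' 36
python3 - <<'E'
from h import *
p=vision.camera('top'); cv2.imwrite('pics/top2.png',cv2.resize(p['image'][150:350,150:550],None,fx=2,fy=2)); np.savez('/tmp/top2.npz',**p)
for n in ['base_seat','dowel_a','hole_a']: print(n,[(np.round(d['position'],1),round(d['score'],2)) for d in vision.place_of(p,n)])
X=clean(p,(105,120,40),(125,255,255),.01,.03,(180,245,295,325)); print(rect(X),len(X))
plan([667.5,-97.5,150],2.2)
E
```

```text
clock: 22.62
eef_pos: [0.4768, -0.4093, 0.1147]
tool_rot: [0.003, 1.0, 0.0, -0.001]
ft_force: [-0.2, 1.3, -1.1]
grip_width: 0.0218
grasp_force: 59.1
clock: 23.75
eef_pos: [0.4777, -0.4047, 0.116]
tool_rot: [-0.653, 0.758, 0.001, -0.0]
ft_force: [-0.2, 0.7, -0.8]
grip_width: 0.0219
grasp_force: 59.1
clock: 24.25
eef_pos: [0.4778, -0.4056, 0.0268]
tool_rot: [-0.653, 0.758, 0.001, -0.0]
ft_force: [0.4, -0.1, 0.1]
grip_width: 0.0215
grasp_force: 59.1
clock: 25.0
eef_pos: [0.4797, -0.4077, 0.1308]
tool_rot: [-0.653, 0.757, -0.003, 0.001]
ft_force: [0.6, -0.5, -0.5]
grip_width: 0.0364
grasp_force: 0.0
base_seat [(array([234.8, 286.1]), 0.81), (array([295.5, 211.6]), 0.49)]
dowel_a [(array([273.5, 299.7]), 0.97), (array([192.3, 265.3]), 0.8)]
hole_a [(array([275.4, 186.5]), 0.94), (array([353.9, 210.9]), 0.68)]
(array([466.9,  96.1]), array([136.1, 219.5]), -1.8) 5330
t 25.2 pos [ 477.3 -405.6  125.7] phi -98.5 w 35.6 F [ 0.5 -0.2 -0.5] q6 -2.13
 shift [-332.7 -142.7  -24.1] turn [ 0.003 -0.     1.385] | after turn shift [-201.9  300.6  -24.3]
```

View pics/top2.png

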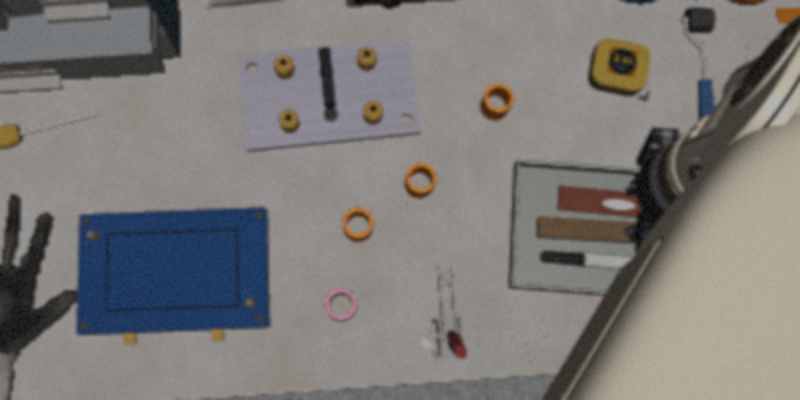

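All three pieces are in the tray (zoom x 540–640, y 185–270), the base is clear and the sleeves have not been knocked. Plate next.

```bash
python3 -m creep '[[[-41.5,-18,-3],[0,0,0]],[[-41.5,-18,-3],[0,0,0]],[[-41.5,-18,-3],[0,0,0]],[[-41.5,-18,-3],[0,0,0]],[[-41.5,-18,-3],[0,0,0]],[[-41.5,-18,-3],[0,0,0]],[[-41.5,-18,-3],[0,0,0]],[[-41.5,-18,-3],[0,0,0]],[[0,0,0],[0,0,0]]]' 40; python3 -m creep '[[[0,0,0],[0,0,0.18]],[[0,0,0],[0,0,0.18]],[[0,0,0],[0,0,0.18]],[[0,0,0],[0,0,0.18]],[[0,0,0],[0,0,0.18]],[[0,0,0],[0,0,0.18]],[[0,0,0],[0,0,0.18]],[[0,0,0],[0,0,0.125]],[[0,0,0],[0,0,0]],[[0,0,0],[0,0,0]]]'
python3 - <<'E'
from h import *
plan([668.3,-98,100],2.2)
p=vision.camera('wrist'); cv2.imwrite('pics/w1.png',p['image']); np.savez('/tmp/w1.npz',**p)
print(p['K'],p['tool_from_camera'])
for n in ['cover_handle','spigot_0','hole_a']: print(n,[(np.round(d['position'],1),round(d['score'],2)) for d in vision.place_of(p,n)])
E
```

```text
clock: 26.32
eef_pos: [0.6702, -0.0954, 0.1493]
tool_rot: [-0.655, 0.756, 0.001, -0.0]
ft_force: [-0.6, -0.6, -0.5]
grip_width: 0.04
grasp_force: 0.0
clock: 27.58
eef_pos: [0.6687, -0.0996, 0.1505]
tool_rot: [-0.02, 1.0, 0.0, -0.001]
ft_force: [0.0, 0.3, 0.1]
grip_width: 0.0401
grasp_force: 0.0
t 27.6 pos [668.7 -99.6 150.5] phi -177.8 w 40.1 F [0.  0.3 0.1] q6 -0.19
 shift [ 0.3  1.6 50.5] turn [ 0.    -0.002  0.001] | after turn shift [ 0.4  1.6 50.5]
[[371.64829954   0.         325.62311776]
 [  0.         371.64829954 240.63598091]
 [  0.           0.           1.        ]] [[-7.48207263e-04 -9.49871588e-01 -3.12639420e-01  8.07732512e-02]
 [ 9.99999166e-01 -1.03980970e-03  7.65991211e-04  8.42205330e-04]
 [-1.05267879e-03 -3.12638586e-01  9.49871574e-01 -1.40506762e-01]
 [ 0.00000000e+00  0.00000000e+00  0.00000000e+00  1.00000000e+00]]
cover_handle [(array([328.9, 250.9]), 0.68)]
spigot_0 [(array([260.9, 184.6]), 0.93), (array([269.2, 266.8]), 0.8), (array([389.5, 271.8]), 0.78), (array([393.9, 186.1]), 0.69)]
hole_a [(array([220.2, 176.1]), 0.8), (array([430.5, 268.4]), 0.64)]
```

View pics/w1.png

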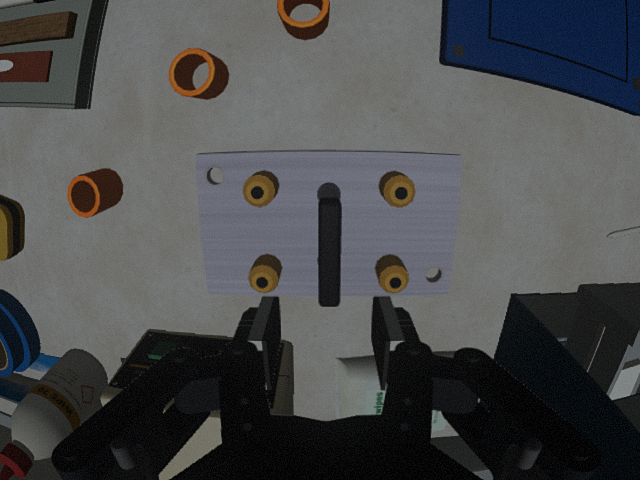

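The plate is centred under the gripper, with the handle at (329,250) and spigots at about (261,188), (398,190), (265,278) and (394,278).

```bash
cat >> h.py <<'E'
def wray(p,uv,o):
    """wrist camera: origin and unit-z ray in world; o = obs read just before the picture"""
    K=np.array(p['K']); T=np.array(p['tool_from_camera']); a=(np.array(uv,float)-K[:2,2])/K[0,0]
    r=np.linalg.norm(a); d=np.array([*(a/r*np.sin(r)),np.cos(r)]) if r>1e-9 else np.array([0,0,1.])
    Rt=R.from_quat(o['tool_rot']).as_matrix(); 
    return Rt@T[:3,3]+o['eef_pos'], Rt@T[:3,:3]@d
def watz(p,uv,o,z):
    c,d=wray(p,uv,o); return 1000*(c+d*(z-c[2])/d[2])
E
python3 - <<'E'
from h import *
p=dict(np.load('/tmp/w1.npz')); o=bot.get_obs()
S=np.array([watz(p,u,o,.012)[:2] for u in [(269.2,266.8),(260.9,184.6),(389.5,271.8),(393.9,186.1)]])
print(np.round(S,1),S.mean(0))
H=np.array([watz(p,u,o,.012)[:2] for u in [(220,176),(430.5,268.4)]]); print(np.round(H,1),H.mean(0),np.degrees(np.arctan2(*(H[1]-H[0])[::-1]))-64.98)
# plate outline via color, on z=12 plane
hsv=cv2.cvtColor(p['image'],cv2.COLOR_BGR2HSV); m=cv2.inRange(hsv,(110,15,90),(140,90,255)); m[:140]=0;m[300:]=0;m[:,:185]=0;m[:,475:]=0
n,l,s,_=cv2.connectedComponentsWithStats(m); k=1+np.argmax(s[1:,4]); v,u=np.nonzero(l==k)
X=np.array([watz(p,(a,b),o,.012) for a,b in zip(u,v)])/1000; print(rect(X))
E
```

```text
[[ 704.8 -142.9]
 [ 637.1 -149. ]
 [ 705.5  -43.9]
 [ 634.3  -46.8]] [670.43502285 -95.66878543]
[[ 630.8 -181.6]
 [ 701.6   -9. ]] [666.1896022  -95.29273352] 2.7040540656981022
(array([669.6, -95.9]), array([119.9, 209.5]), 1.97)
```

```bash
python3 -m creep '[[[32.5,34,0],[0,0,0]],[[32.5,34,0],[0,0,0]],[[32.5,34,0],[0,0,0]],[[32.5,34,0],[0,0,0]],[[32.5,34,0],[0,0,0]],[[32.5,34,0],[0,0,0]],[[0,0,0],[0,0,0.07]],[[0,0,0],[0,0,0]],[[0,0,0],[0,0,0]]]'
python3 - <<'E'
from h import *
o=bot.get_obs(); p=vision.camera('wrist'); cv2.imwrite('pics/w2.png',p['image']); np.savez('/tmp/w2.npz',**p)
for n in ['base_seat','dowel_a']: print(n,[(np.round(d['position'],1),round(d['score'],2),np.round(watz(p,d['position'],o,.042 if n[0]=='d' else .02),1)) for d in vision.place_of(p,n)])
hsv=cv2.cvtColor(p['image'],cv2.COLOR_BGR2HSV); m=cv2.inRange(hsv,(105,110,30),(128,255,255)); 
n,l,s,_=cv2.connectedComponentsWithStats(m); k=1+np.argmax(s[1:,4]); print(s[k]); v,u=np.nonzero(l==k)
X=np.array([watz(p,(a,b),o,.02) for a,b in zip(u,v)])/1000; print(rect(X))
plan([668.5,-97.5,90],2.1)
E
```

```text
clock: 28.9
eef_pos: [0.4672, 0.0972, 0.1515]
tool_rot: [0.016, 1.0, 0.0, 0.0]
ft_force: [-0.4, -0.1, 0.1]
grip_width: 0.0399
grasp_force: 0.0
base_seat [(array([321.8, 226.9]), 0.73, array([464.8,  95.4,  20. ])), (array([ 20.2, 370.4]), 0.43, array([ 637.4, -296.5,   20. ]))]
dowel_a [(array([440.3, 290.1]), 0.71, array([511.7, 185.3,  42. ])), (array([198.3, 180.6]), 0.6, array([421.3,  10. ,  42. ])), (array([ 89.4, 365.7]), 0.46, array([ 592.2, -141.1,   42. ])), (array([ 96.2, 275.2]), 0.38, array([493.2, -96.9,  42. ]))]
[  183   137   283   171 43003]
(array([465.8,  97.1]), array([137.7, 216. ]), -1.81)
t 29.1 pos [467.1  97.  151.2] phi 178.2 w 39.9 F [-0.3  0.9  0.7] q6 0.24
 shift [-207.6 -187.9   61.2] turn [-0.    -0.    -0.069] | after turn shift [-194.2 -201.7   61.2]
```

View pics/w2.png

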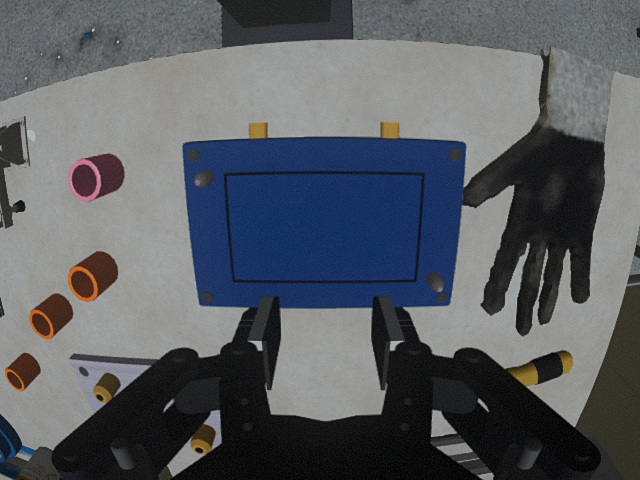

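Both dowel tips are visible at (440,288) and (204,178), and the base is clear. Now to grasp the handle.

```bash
python3 -m creep '[[[-34.7,-31.1,0],[0,0,0]],[[-34.7,-31.1,0],[0,0,0]],[[-34.7,-31.1,0],[0,0,0]],[[-34.7,-31.1,0],[0,0,0]],[[-34.7,-31.1,0],[0,0,0]],[[-34.7,-31.1,0],[0,0,0]],[[0,0,0],[0,0,-0.067]],[[0,0,0],[0,0,0]],[[0,0,30],[0,0,0]],[[0,0,0],[0,0,0]]]'
python3 - <<'E'
from h import *
plan([669.3,-96.3,50],2.0)
E
```

```text
clock: 30.3
eef_pos: [0.6665, -0.0952, 0.1187]
tool_rot: [-0.017, 1.0, 0.0, -0.003]
ft_force: [0.3, 0.2, -0.2]
grip_width: 0.0397
grasp_force: 0.0
t 30.3 pos [666.5 -95.2 118.7] phi -178.0 w 39.7 F [ 0.3  0.2 -0.2] q6 -0.18
 shift [-3.2 -1.3 68.7] turn [ 0.001 -0.006 -0.   ] | after turn shift [-2.8 -1.2 68.7]
```

```bash
python3 -m creep '[[[-2,-1,30],[0,0,0]],[[0,0,30],[0,0,0]],[[0,0,8],[0,0,0]],[[0,0,0],[0,0,0]],[[0,0,0],[0,0,0]]]'; python3 -m creep '[[[0,0,0],[0,0,0]],[[0,0,0],[0,0,0]],[[0,0,0],[0,0,0]],[[0,0,0],[0,0,0]],[[0,0,0],[0,0,0]]]' 5;  python3 - <<'E'
from h import *
plan([669.3,-96.3,50],2.0)
E
```

```text
clock: 30.92
eef_pos: [0.6722, -0.0968, 0.0553]
tool_rot: [-0.018, 1.0, -0.0, 0.002]
ft_force: [-0.5, 0.2, -0.1]
grip_width: 0.0399
grasp_force: 0.0
clock: 31.55
eef_pos: [0.6718, -0.0971, 0.0548]
tool_rot: [-0.017, 1.0, -0.0, 0.001]
ft_force: [-0.8, -1.2, 5.7]
grip_width: 0.013
grasp_force: 60.8
t 31.6 pos [671.8 -97.1  54.8] phi -178.0 w 13.0 F [-0.8 -1.2  5.7] q6 -0.18
 shift [2.4 0.9 4.8] turn [-0.001  0.002  0.   ] | after turn shift [2.4 0.9 4.8]
```

```bash
python3 -m creep '[[[0,0,-15],[0,0,0]],[[0,0,-30],[0,0,0]],[[0,0,-35],[0,0,0]],[[0,0,0],[0,0,0]]]'; python3 -m creep '[[[33,34,0],[0,0,0]],[[33,34,0],[0,0,0]],[[33,34,0],[0,0,0]],[[33,34,0],[0,0,0]],[[33,34,0],[0,0,0]],[[30,30,0],[0,0,0]],[[0,0,0],[0,0,0.067]],[[0,0,0],[0,0,0]],[[0,0,0],[0,0,0]]]'
python3 - <<'E'
from h import *
plan([469,97.3,105],-2.0)
o=bot.get_obs(); p=vision.camera('wrist'); cv2.imwrite('pics/w3.png',p['image']); np.savez('/tmp/w3.npz',**p)
z=o['eef_pos'][2]-.0548+.012
hsv=cv2.cvtColor(p['image'],cv2.COLOR_BGR2HSV); m=cv2.inRange(hsv,(110,15,90),(140,90,255)); m[310:]=0
n,l,s,_=cv2.connectedComponentsWithStats(m); k=1+np.argmax(s[1:,4]); print(s[k]); v,u=np.nonzero(l==k)
X=np.array([watz(p,(a,b),o,z) for a,b in zip(u,v)])/1000; print(rect(X), o['eef_pos'])
E
```

```text
clock: 32.05
eef_pos: [0.673, -0.0968, 0.1366]
tool_rot: [-0.018, 1.0, -0.0, 0.003]
ft_force: [0.9, 0.7, -4.8]
grip_width: 0.013
grasp_force: 59.5
clock: 33.17
eef_pos: [0.4687, 0.096, 0.1325]
tool_rot: [0.016, 1.0, -0.0, -0.001]
ft_force: [-0.3, -0.0, -3.7]
grip_width: 0.0128
grasp_force: 59.6
t 33.2 pos [468.7  96.  132.5] phi 178.2 w 12.8 F [-0.3 -0.  -3.7] q6 0.23
 shift [-0.3  1.3 27.5] turn [-0.    -0.001  0.004] | after turn shift [-0.3  1.3 27.5]
[  134   160   384   150 42796]
(array([448.8,  97.5]), array([ 85.8, 208. ]), -1.86) [0.46868311 0.09602838 0.13246276]
```

View pics/w3.png

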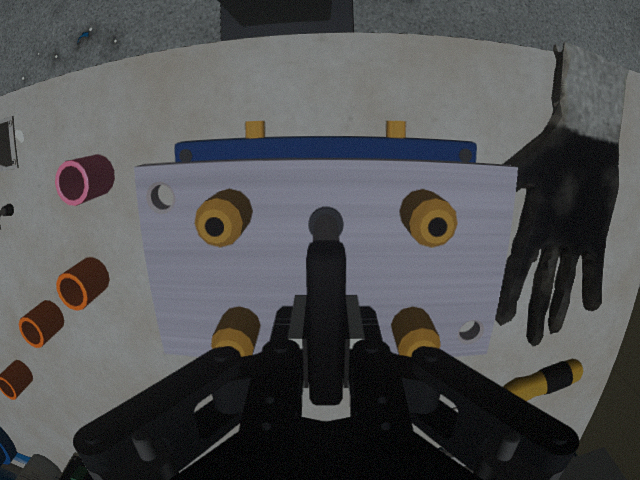

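```bash
python3 -m creep '[[[0,0.3,15],[0,0,0]],[[0,0,12],[0,0,0]],[[0,0,4],[0,0,0]],[[0,0,0],[0,0,0]],[[0,0,0],[0,0,0]]]'; python3 -m creep '[[[0,0,4],[0,0,0]],[[0,0,4],[0,0,0]],[[0,0,0],[0,0,0]],[[0,0,0],[0,0,0]]]'
python3 - <<'E'
from h import *
plan([468.7,96.3,85],-1.9)
E
```

```text
clock: 33.85
eef_pos: [0.4695, 0.0967, 0.1027]
tool_rot: [0.016, 1.0, 0.0, 0.0]
ft_force: [-0.8, -0.6, -4.1]
grip_width: 0.0128
grasp_force: 59.4
clock: 34.35
eef_pos: [0.469, 0.0966, 0.0943]
tool_rot: [0.016, 1.0, -0.0, -0.0]
ft_force: [0.4, -0.0, -4.4]
grip_width: 0.0128
grasp_force: 59.5
t 34.4 pos [469.   96.6  94.3] phi 178.2 w 12.8 F [ 0.4 -0.  -4.4] q6 0.23
 shift [ 0.2 -0.3  9.3] turn [-0.    -0.     0.001] | after turn shift [ 0.2 -0.3  9.3]
```

```bash
for i in 1 ; do python3 -m creep '[[[0,0,2],[0,0,0]],[[0,0,2],[0,0,0]],[[0,0,0],[0,0,0]]]'; python3 -m creep '[[[0,0,2],[0,0,0]],[[0,0,0],[0,0,0]]]'; python3 -m creep '[[[0,0,2],[0,0,0]],[[0,0,0],[0,0,0]]]'; done
```

```text
clock: 34.72
eef_pos: [0.4688, 0.0966, 0.0901]
tool_rot: [0.016, 1.0, -0.0, -0.0]
ft_force: [1.0, 0.4, -4.6]
grip_width: 0.0129
grasp_force: 59.5
clock: 34.98
eef_pos: [0.469, 0.0966, 0.0882]
tool_rot: [0.016, 1.0, -0.0, 0.0]
ft_force: [-0.2, 0.4, -4.8]
grip_width: 0.0128
grasp_force: 59.6
clock: 35.22
eef_pos: [0.469, 0.0966, 0.0862]
tool_rot: [0.016, 1.0, -0.0, -0.0]
ft_force: [0.7, -0.5, -5.0]
grip_width: 0.0129
grasp_force: 59.5
```

```bash
python3 -m creep '[[[0,0,3],[0,0,0]],[[0,0,3],[0,0,0]],[[0,0,0],[0,0,0]]]'; python3 -m creep '[[[0,0,3],[0,0,0]],[[0,0,2],[0,0,0]],[[0,0,1],[0,0,0]],[[0,0,0],[0,0,0]]]'
```

```text
clock: 35.6
eef_pos: [0.4689, 0.0965, 0.08]
tool_rot: [0.016, 1.0, -0.0, -0.0]
ft_force: [0.8, -0.5, -5.3]
grip_width: 0.0129
grasp_force: 59.5
clock: 36.1
eef_pos: [0.4692, 0.0964, 0.0748]
tool_rot: [0.016, 1.0, -0.0, 0.0]
ft_force: [-0.5, -2.9, 1.3]
grip_width: 0.0128
grasp_force: 60.4
```

```bash
python3 -m creep '[[[0,0,1],[0,0,0]],[[0,0,0],[0,0,0]]]'; python3 -m creep '[[[0,0,0],[0,0,0]],[[0,0,0],[0,0,0]],[[0,0,0],[0,0,0]],[[0,0,-30],[0,0,0]],[[0,0,-50],[0,0,0]],[[0,0,0],[0,0,0]],[[0,0,0],[0,0,0]]]' 40
python3 - <<'E'
from h import *
o=bot.get_obs(); p=vision.camera('wrist'); cv2.imwrite('pics/w4.png',p['image']); np.savez('/tmp/w4.npz',**p,pos=o['eef_pos'],rot=o['tool_rot'])
z=.032
for n in ['spigot_0','hole_a','cover_handle']: print(n,[(np.round(d['position'],1),round(d['score'],2),np.round(watz(p,d['position'],o,z if n!='cover_handle' else .091),1)) for d in vision.place_of(p,n)])
hsv=cv2.cvtColor(p['image'],cv2.COLOR_BGR2HSV); m=cv2.inRange(hsv,(110,15,90),(140,90,255)); m[310:]=0
n,l,s,_=cv2.connectedComponentsWithStats(m); k=1+np.argmax(s[1:,4]); print(s[k]); v,u=np.nonzero(l==k)
X=np.array([watz(p,(a,b),o,z) for a,b in zip(u,v)])/1000; print(rect(X), o['eef_pos'])
E
```

```text
clock: 36.35
eef_pos: [0.4692, 0.0964, 0.0748]
tool_rot: [0.016, 1.0, -0.0, 0.001]
ft_force: [-4.1, -3.1, 9.6]
grip_width: 0.0132
grasp_force: 61.6
clock: 37.22
eef_pos: [0.4689, 0.0967, 0.153]
tool_rot: [0.016, 1.0, 0.0, -0.0]
ft_force: [0.2, 0.0, 0.1]
grip_width: 0.0402
grasp_force: 0.0
spigot_0 [(array([262.3, 275.2]), 0.95, array([500.7,  47.6,  32. ])), (array([394.2, 185.3]), 0.81, array([433.8, 148.2,  32. ])), (array([390.4, 274.8]), 0.79, array([503.6, 146.8,  32. ])), (array([253.7, 183.2]), 0.76, array([429. ,  47.3,  32. ]))]
hole_a [(array([435.4, 277.3]), 0.84, array([507.5, 183.5,  32. ]))]
cover_handle [(array([327.8, 257.7]), 0.68, array([465.2,  99. ,  91. ]))]
[  184   149   283   154 31281]
(array([465.7,  97.6]), array([119.5, 208.9]), -1.79) [0.46885648 0.09667494 0.15303623]
```

View pics/w4.png

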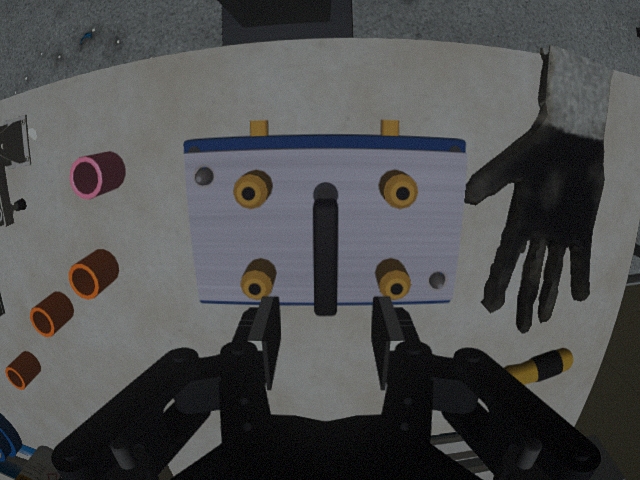

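The plate is seated on the base: dowels show through both holes at (204,176) and (437,280). I'll turn the tool so the fingers close along the plate's x, which stays clear of the handle, and re-measure the plate in that orientation.

```bash
python3 -m creep '[[[0,0,0],[0,0,0.18]],[[0,0,0],[0,0,0.18]],[[0,0,0],[0,0,0.18]],[[0,0,0],[0,0,0.18]],[[0,0,0],[0,0,0.18]],[[0,0,0],[0,0,0.18]],[[0,0,0],[0,0,0.18]],[[0,0,0],[0,0,0.18]],[[0,0,0],[0,0,0.13]],[[0,0,0],[0,0,0]],[[0,0,0],[0,0,0]]]' 50
cat >> h.py <<'E'
def wplate(p,o,z=.032):
    hsv=cv2.cvtColor(p['image'],cv2.COLOR_BGR2HSV); m=cv2.inRange(hsv,(110,15,90),(140,90,255)); m[330:]=0
    n,l,s,_=cv2.connectedComponentsWithStats(m); k=1+np.argmax(s[1:,4]); v,u=np.nonzero(l==k)
    X=np.array([watz(p,(a,b),o,z) for a,b in zip(u,v)])/1000; return s[k],rect(X)
def wsleeve(p,o,near,rad=40):
    """orange pixels of the sleeve's top rim (z=40): outline circle near a world point (mm)"""
    hsv=cv2.cvtColor(p['image'],cv2.COLOR_BGR2HSV); m=cv2.inRange(hsv,(3,150,150),(22,255,255))
    v,u=np.nonzero(m); X=np.array([watz(p,(a,b),o,.04)[:2] for a,b in zip(u,v)])
    k=np.linalg.norm(X-np.array(near),axis=1)<rad; c,r=cv2.minEnclosingCircle(np.float32(X[k])); return np.round(c,1),round(r,1),k.sum()
E
python3 - <<'E'
from h import *
o=bot.get_obs(); p=vision.camera('wrist'); cv2.imwrite('pics/w5.png',p['image']); np.savez('/tmp/w5.npz',**p)
print(wplate(p,o))
for s in [(503,-122),(550,-198),(641,-298)]:
    try: print(wsleeve(p,o,s))
    except Exception as e: print(e)
plan([503,-122,140],88.2)
E
```

```text
clock: 38.8
eef_pos: [0.4687, 0.0966, 0.1528]
tool_rot: [0.717, 0.697, -0.0, -0.0]
ft_force: [0.2, 0.2, 1.4]
grip_width: 0.0502
grasp_force: 0.0
(array([  239,    88,   171,   242, 27330], dtype=int32), (array([467.1, 108.9]), array([119.5, 187.5]), -1.76))
operands could not be broadcast together with shapes (0,) (2,) 
operands could not be broadcast together with shapes (0,) (2,) 
operands could not be broadcast together with shapes (0,) (2,) 
t 38.9 pos [468.8  96.6 152.9] phi 88.3 w 50.1 F [-0.5 -0.8 -0.4] q6 1.8
 shift [-217.5   40.7   13. ] turn [-0.001  0.     0.002] | after turn shift [-217.4   41.1   12.9]
```

View pics/w5.png

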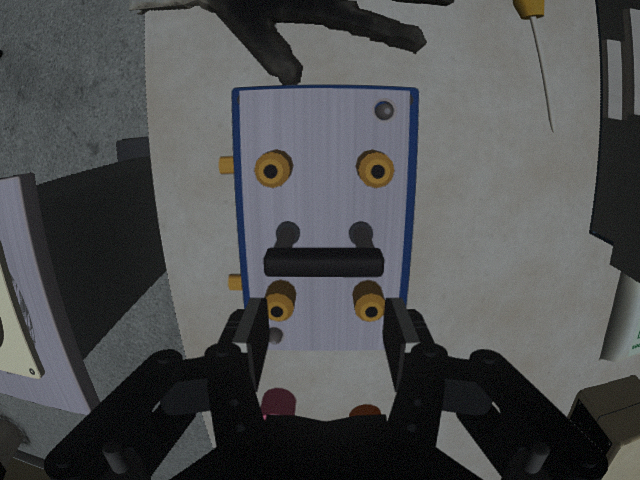

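```bash
python3 -m creep '[[[-43.5,8,2],[0,0,0]],[[-43.5,8,2],[0,0,0]],[[-43.5,8,2],[0,0,0]],[[-43.5,8,2],[0,0,0]],[[-43.5,8,2],[0,0,0]],[[0,0,0],[0,0,0]],[[0,0,0],[0,0,0]]]' 56
python3 - <<'E'
from h import *
o=bot.get_obs(); p=vision.camera('wrist'); cv2.imwrite('pics/w6.png',p['image'])
for s in [(503,-122),(550,-198),(641,-298)]:
    try: print(wsleeve(p,o,s))
    except Exception as e: print(e)
print([(np.round(d['position'],1),round(d['score'],2),np.round(watz(p,d['position'],o,.02),1)) for d in vision.place_of(p,'sleeve_0_mid')])
plan([503,-122,60],88.2)
E
```

```text
clock: 39.72
eef_pos: [0.5019, -0.1217, 0.143]
tool_rot: [0.718, 0.696, -0.0, -0.0]
ft_force: [0.2, 1.0, -0.7]
grip_width: 0.0562
grasp_force: 0.0
operands could not be broadcast together with shapes (0,) (2,) 
operands could not be broadcast together with shapes (0,) (2,) 
operands could not be broadcast together with shapes (0,) (2,) 
[]
t 39.8 pos [ 502.  -121.   143.3] phi 88.3 w 55.9 F [-0.3 -0.2 -1.6] q6 1.36
 shift [-1.   1.  83.3] turn [-0.    -0.     0.002] | after turn shift [-1.   1.  83.3]
```

View pics/w6.png

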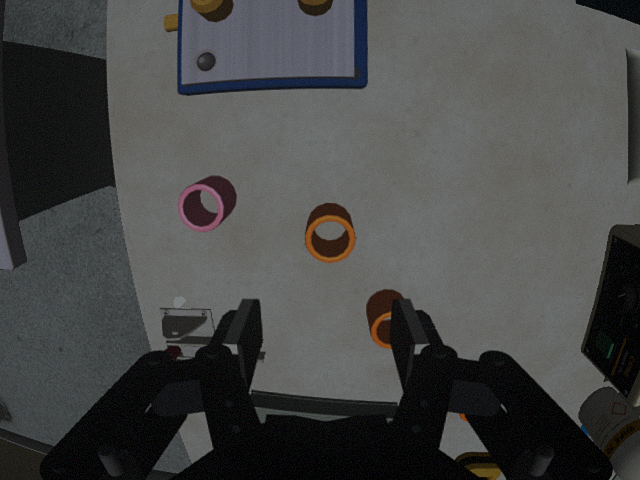

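The sleeve at (330,239) is between the fingers. Pink is at (201,208), left alone. The rim threshold was too strict, so I'll loosen it.

```bash
sed -i 's/(3,150,150),(22,255,255)/(5,150,int(vmin)),(22,255,255)/; s/def wsleeve(p,o,near,rad=40)/def wsleeve(p,o,near,rad=30,vmin=105)/' h.py
python3 - <<'E'
from h import *
im=cv2.imread('pics/w6.png'); hsv=cv2.cvtColor(im,cv2.COLOR_BGR2HSV); print(hsv[260,330],hsv[258,330],hsv[208,330], hsv[239,308])
o=bot.get_obs(); p=vision.camera('wrist')
for v in (105,130,160): 
    try: print(v,wsleeve(p,o,(503,-122),30,v))
    except Exception as e: print(v,'none')
E
```

```text
[ 14 193 136] [ 17 189 135] [  9 154  48] [ 15 199 137]
105 (array([ 504.1, -119.4]), 17.2, np.int64(725))
130 (array([ 504.2, -119.6]), 17.0, np.int64(608))
160 none
```

```bash
python3 -m creep '[[[0,1,40],[0,0,0]],[[0,0,40],[0,0,0]],[[0,0,30],[0,0,0]],[[0,0,16],[0,0,0]],[[0,0,0],[0,0,0]],[[0,0,0],[0,0,0]]]'; python3 -m creep '[[[0,0,0],[0,0,0]],[[0,0,0],[0,0,0]],[[0,0,0],[0,0,0]],[[0,0,0],[0,0,0]]]' 25; python3 -m creep '[[[0,0,-40],[0,0,0]],[[0,0,-50],[0,0,0]],[[0,0,-15],[0,0,0]],[[0,0,0],[0,0,0]]]'
python3 - <<'E'
from h import *
plan([498.8,45.3,112],88.2)
E
```

```text
clock: 40.62
eef_pos: [0.504, -0.1216, 0.0181]
tool_rot: [0.718, 0.696, 0.0, 0.001]
ft_force: [0.5, -0.4, -0.1]
grip_width: 0.0556
grasp_force: 0.0
clock: 41.12
eef_pos: [0.5044, -0.1222, 0.0188]
tool_rot: [0.718, 0.696, 0.001, 0.001]
ft_force: [-1.7, 1.3, 6.5]
grip_width: 0.0334
grasp_force: 60.3
clock: 41.62
eef_pos: [0.504, -0.1223, 0.1233]
tool_rot: [0.718, 0.696, 0.001, 0.001]
ft_force: [-0.0, 0.6, -0.6]
grip_width: 0.0331
grasp_force: 59.9
t 41.6 pos [ 504.  -122.3  123.3] phi 88.2 w 33.1 F [-0.   0.6 -0.6] q6 1.36
 shift [167.3 -10.4  11.1] turn [0.003 0.001 0.   ] | after turn shift [167.3 -10.4  11.3]
```

```bash
python3 -m creep '[[[41.6,-2.6,0],[0,0,0]],[[41.6,-2.6,0],[0,0,0]],[[41.6,-2.6,0],[0,0,0]],[[41.6,-2.6,0],[0,0,0]],[[0,0,0],[0,0,0]],[[0,0,33],[0,0,0]],[[0,0,0],[0,0,0]],[[0,0,0],[0,0,0]]]'
python3 - <<'E'
from h import *
plan([498.8,44.5,80],88.2)
o=bot.get_obs(); p=vision.camera('wrist'); cv2.imwrite('pics/w7.png',p['image'][130:430,170:490])
E
```

```text
clock: 42.62
eef_pos: [0.4976, 0.0439, 0.089]
tool_rot: [0.718, 0.696, -0.001, -0.0]
ft_force: [-0.5, -0.2, -0.7]
grip_width: 0.0336
grasp_force: 59.9
t 42.6 pos [497.6  43.9  89. ] phi 88.2 w 33.6 F [-0.5 -0.2 -0.7] q6 1.69
 shift [0.7 1.2 9. ] turn [-0.001  0.    -0.001] | after turn shift [0.6 1.1 9. ]
```

View pics/w7.png

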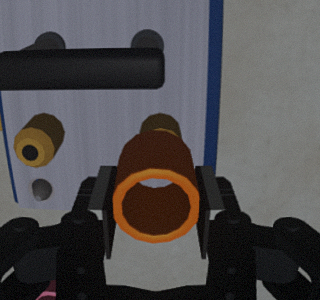

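The sleeve is held upright and spigot_2 shows just behind it, laterally centred at about (158,122) in the crop. Descending by feel.

```bash
python3 -m creep '[[[0.6,1,6],[0,0,0]],[[0,0,0],[0,0,0]],[[0,0,0],[0,0,0]]]'; python3 -m creep '[[[0,0,3],[0,0,0]],[[0,0,0],[0,0,0]]]';  python3 -m creep '[[[0,0,3],[0,0,0]],[[0,0,0],[0,0,0]]]'; python3 -m creep '[[[0,0,3],[0,0,0]],[[0,0,0],[0,0,0]]]'
```

```text
clock: 43.05
eef_pos: [0.4991, 0.0451, 0.0835]
tool_rot: [0.718, 0.696, 0.0, 0.0]
ft_force: [-1.6, -0.3, -0.4]
grip_width: 0.0331
grasp_force: 59.9
clock: 43.3
eef_pos: [0.4988, 0.0452, 0.0801]
tool_rot: [0.718, 0.696, -0.0, -0.0]
ft_force: [0.5, 0.4, -0.6]
grip_width: 0.0331
grasp_force: 59.9
clock: 43.55
eef_pos: [0.4987, 0.0452, 0.077]
tool_rot: [0.718, 0.696, -0.0, -0.0]
ft_force: [0.4, -0.7, -0.9]
grip_width: 0.0332
grasp_force: 59.9
clock: 43.8
eef_pos: [0.4988, 0.0451, 0.074]
tool_rot: [0.718, 0.696, -0.0, -0.0]
ft_force: [0.1, -0.3, -0.8]
grip_width: 0.0333
grasp_force: 59.9
```

```bash
python3 -m creep '[[[0,0,4],[0,0,0]],[[0,0,4],[0,0,0]],[[0,0,0],[0,0,0]]]'; python3 -m creep '[[[0,0,4],[0,0,0]],[[0,0,4],[0,0,0]],[[0,0,4],[0,0,0]],[[0,0,3],[0,0,0]],[[0,0,1],[0,0,0]],[[0,0,0],[0,0,0]]]'
```

```text
clock: 44.18
eef_pos: [0.4987, 0.0452, 0.0658]
tool_rot: [0.718, 0.696, -0.0, -0.0]
ft_force: [0.0, 0.3, -0.5]
grip_width: 0.0338
grasp_force: 59.9
clock: 44.92
eef_pos: [0.4989, 0.0452, 0.0508]
tool_rot: [0.718, 0.696, -0.0, -0.0]
ft_force: [-2.2, 0.0, 5.3]
grip_width: 0.0333
grasp_force: 60.4
```

Fully home (z 50.8, contact force). Release, rise and go to the next sleeve.

```bash
python3 -m creep '[[[0,0,0],[0,0,0]],[[0,0,0],[0,0,0]],[[0,0,-20],[0,0,0]],[[0,0,-40],[0,0,0]],[[0,0,-35],[0,0,0]],[[0,0,0],[0,0,0]]]' 48
python3 - <<'E'
from h import *
plan([549.5,-197,143],88.2)
E
```

```text
clock: 45.68
eef_pos: [0.5015, 0.0454, 0.1483]
tool_rot: [0.718, 0.696, 0.003, 0.002]
ft_force: [0.6, 0.1, -0.3]
grip_width: 0.0479
grasp_force: 0.0
t 45.7 pos [501.5  45.4 148.3] phi 88.2 w 47.9 F [ 0.6  0.1 -0.3] q6 1.69
 shift [-240.8   55.4    5.5] turn [ 0.007 -0.001  0.   ] | after turn shift [-240.8   55.5    5.3]
```

```bash
python3 -m creep '[[[-48,11,0],[0,0,0]],[[-48,11,0],[0,0,0]],[[-48,11,0],[0,0,0]],[[-48,11,0],[0,0,0]],[[-48,11,0],[0,0,0]],[[0,0,0],[0,0,0]],[[0,0,0],[0,0,0]]]' 56
python3 - <<'E'
from h import *
o=bot.get_obs(); p=vision.camera('wrist'); cv2.imwrite('pics/w8.png',p['image'])
try: c,r,n=wsleeve(p,o,(551,-196)); print(c,r,n); plan([c[0]-1,c[1]-1.5,17],88.2)
except Exception: print('none')
E
```

```text
clock: 46.55
eef_pos: [0.5457, -0.196, 0.1439]
tool_rot: [0.718, 0.696, -0.0, -0.001]
ft_force: [0.5, -0.1, -0.1]
grip_width: 0.0562
grasp_force: 0.0
[ 551.4 -195.8] 17.3 727
t 46.6 pos [ 545.8 -195.5  144.3] phi 88.3 w 56.4 F [ 0.1  0.2 -0.7] q6 1.26
 shift [ -1.8   4.9 127.3] turn [-0.002 -0.001  0.001] | after turn shift [ -1.7   4.6 127.3]
```

```bash
python3 -m creep '[[[-1,4,40],[0,0,0]],[[0,0,40],[0,0,0]],[[0,0,30],[0,0,0]],[[0,0,17],[0,0,0]],[[0,0,0],[0,0,0]],[[0,0,0],[0,0,0]]]'; python3 -m creep '[[[0,0,0],[0,0,0]],[[0,0,0],[0,0,0]],[[0,0,0],[0,0,0]],[[0,0,0],[0,0,0]]]' 25; python3 -m creep '[[[0,0,-40],[0,0,0]],[[0,0,-50],[0,0,0]],[[0,0,-30],[0,0,0]],[[0,0,0],[0,0,0]]]'
python3 - <<'E'
from h import *
plan([502,144.8,138],88.2)
E
```

```text
clock: 47.35
eef_pos: [0.5516, -0.1975, 0.0196]
tool_rot: [0.718, 0.696, 0.001, 0.001]
ft_force: [-0.0, -1.0, 0.0]
grip_width: 0.0563
grasp_force: 0.0
clock: 47.85
eef_pos: [0.5519, -0.198, 0.0201]
tool_rot: [0.718, 0.696, 0.001, 0.002]
ft_force: [-0.4, 0.3, 6.1]
grip_width: 0.0331
grasp_force: 60.3
clock: 48.35
eef_pos: [0.5525, -0.1984, 0.1416]
tool_rot: [0.718, 0.696, 0.001, 0.003]
ft_force: [0.2, 0.4, -0.4]
grip_width: 0.0335
grasp_force: 59.9
t 48.4 pos [ 552.5 -198.4  141.6] phi 88.2 w 33.5 F [ 0.2  0.4 -0.4] q6 1.26
 shift [341.5 -61.3   2.5] turn [0.007 0.002 0.   ] | after turn shift [341.5 -61.3   3.6]
```

```bash
python3 -m creep '[[[48.7,-8.7,0],[0,0,0]],[[48.7,-8.7,0],[0,0,0]],[[48.7,-8.7,0],[0,0,0]],[[48.7,-8.7,0],[0,0,0]],[[48.7,-8.7,0],[0,0,0]],[[48.7,-8.7,0],[0,0,0]],[[48.7,-8.7,0],[0,0,0]],[[0,0,0],[0,0,0]],[[0,0,30],[0,0,0]],[[0,0,18],[0,0,0]],[[0,0,0],[0,0,0]],[[0,0,0],[0,0,0]]]'
python3 - <<'E'
from h import *
plan([502,144.6,81],88.2)
E
```

```text
clock: 49.85
eef_pos: [0.5004, 0.1444, 0.0903]
tool_rot: [0.718, 0.696, -0.0, -0.0]
ft_force: [-0.0, -0.2, 0.0]
grip_width: 0.0333
grasp_force: 59.8
t 49.9 pos [500.4 144.4  90.3] phi 88.2 w 33.3 F [-0.  -0.2  0. ] q6 1.88
 shift [0.2 1.6 9.3] turn [-0.     0.    -0.001] | after turn shift [0.2 1.6 9.3]
```

```bash
python3 -m creep '[[[0,1.4,6],[0,0,0]],[[0,0,0],[0,0,0]],[[0,0,0],[0,0,0]]]'; python3 -m creep '[[[0,0,3],[0,0,0]],[[0,0,0],[0,0,0]]]';  python3 -m creep '[[[0,0,3],[0,0,0]],[[0,0,0],[0,0,0]]]'; python3 -m creep '[[[0,0,3],[0,0,0]],[[0,0,0],[0,0,0]]]'
```

```text
clock: 50.22
eef_pos: [0.5018, 0.145, 0.0846]
tool_rot: [0.718, 0.696, 0.0, 0.0]
ft_force: [-0.1, -0.1, -0.6]
grip_width: 0.0332
grasp_force: 59.8
clock: 50.48
eef_pos: [0.5014, 0.145, 0.0811]
tool_rot: [0.718, 0.696, -0.0, -0.0]
ft_force: [0.4, -0.9, -0.3]
grip_width: 0.0331
grasp_force: 59.8
clock: 50.72
eef_pos: [0.5014, 0.145, 0.078]
tool_rot: [0.718, 0.696, -0.0, -0.0]
ft_force: [-0.0, -0.4, -0.5]
grip_width: 0.0331
grasp_force: 59.8
clock: 50.98
eef_pos: [0.5017, 0.1451, 0.0751]
tool_rot: [0.718, 0.696, 0.0, -0.0]
ft_force: [-0.4, -0.1, 0.2]
grip_width: 0.0331
grasp_force: 59.9
```

```bash
python3 -m creep '[[[0,0,4],[0,0,0]],[[0,0,4],[0,0,0]],[[0,0,0],[0,0,0]]]'; python3 -m creep '[[[0,0,4],[0,0,0]],[[0,0,4],[0,0,0]],[[0,0,4],[0,0,0]],[[0,0,3],[0,0,0]],[[0,0,1],[0,0,0]],[[0,0,0],[0,0,0]]]'
```

```text
clock: 51.35
eef_pos: [0.5017, 0.1451, 0.067]
tool_rot: [0.718, 0.696, 0.0, -0.0]
ft_force: [0.7, -0.0, -1.8]
grip_width: 0.033
grasp_force: 59.9
clock: 52.1
eef_pos: [0.5017, 0.1451, 0.0521]
tool_rot: [0.718, 0.696, 0.0, 0.0]
ft_force: [-2.9, -0.5, 5.6]
grip_width: 0.0329
grasp_force: 60.6
```

```bash
python3 -m creep '[[[0,0,0],[0,0,0]],[[0,0,0],[0,0,0]],[[0,0,-20],[0,0,0]],[[0,0,-40],[0,0,0]],[[0,0,-35],[0,0,0]],[[0,0,0],[0,0,0]]]' 48
python3 - <<'E'
from h import *
plan([641,-297,143],88.2)
E
```

```text
clock: 52.85
eef_pos: [0.5038, 0.1456, 0.1492]
tool_rot: [0.718, 0.696, 0.003, 0.002]
ft_force: [0.1, 0.3, -0.7]
grip_width: 0.048
grasp_force: 0.0
t 52.9 pos [503.8 145.6 149.2] phi 88.2 w 48.0 F [ 0.1  0.3 -0.7] q6 1.88
 shift [-438.1  150.9    6.3] turn [ 0.006 -0.002  0.   ] | after turn shift [-438.1  151.     6.2]
```

```bash
python3 -m creep '[[[-43.8,15,0],[0,0,0]],[[-43.8,15,0],[0,0,0]],[[-43.8,15,0],[0,0,0]],[[-43.8,15,0],[0,0,0]],[[-43.8,15,0],[0,0,0]],[[-43.8,15,0],[0,0,0]],[[-43.8,15,0],[0,0,0]],[[-43.8,15,0],[0,0,0]],[[-43.8,15,0],[0,0,0]],[[-43.8,15,0],[0,0,0]],[[0,0,0],[0,0,0]],[[0,0,0],[0,0,0]]]' 56
python3 - <<'E'
from h import *
o=bot.get_obs(); p=vision.camera('wrist'); cv2.imwrite('pics/w9.png',p['image'])
try: c,r,n=wsleeve(p,o,(642,-296)); print(c,r,n); plan([c[0]-1,c[1]-1.5,17],88.2)
except Exception: print('none')
E
```

```text
clock: 54.35
eef_pos: [0.6371, -0.2969, 0.1444]
tool_rot: [0.718, 0.696, -0.0, -0.002]
ft_force: [0.8, 0.7, 0.1]
grip_width: 0.0561
grasp_force: 0.0
[ 641.2 -295.3] 17.3 745
t 54.4 pos [ 637.3 -296.3  145. ] phi 88.3 w 55.8 F [-0.1  0.5  0.3] q6 1.17
 shift [ -0.5   3.2 128. ] turn [-0.002 -0.001  0.001] | after turn shift [ -0.4   2.9 128. ]
```

```bash
python3 -m creep '[[[0,2,40],[0,0,0]],[[0,0,40],[0,0,0]],[[0,0,30],[0,0,0]],[[0,0,18],[0,0,0]],[[0,0,0],[0,0,0]],[[0,0,0],[0,0,0]]]'; python3 -m creep '[[[0,0,0],[0,0,0]],[[0,0,0],[0,0,0]],[[0,0,0],[0,0,0]],[[0,0,0],[0,0,0]]]' 25; python3 -m creep '[[[0,0,-40],[0,0,0]],[[0,0,-50],[0,0,0]],[[0,0,-30],[0,0,0]],[[0,0,0],[0,0,0]]]'
python3 - <<'E'
from h import *
plan([430.8,46.8,140],88.2)
E
```

```text
clock: 55.15
eef_pos: [0.6411, -0.2976, 0.0201]
tool_rot: [0.718, 0.696, 0.0, 0.001]
ft_force: [0.1, 0.4, 0.7]
grip_width: 0.056
grasp_force: 0.0
clock: 55.65
eef_pos: [0.6413, -0.2982, 0.0206]
tool_rot: [0.718, 0.696, 0.001, 0.002]
ft_force: [-0.1, 0.6, 6.3]
grip_width: 0.0331
grasp_force: 60.3
clock: 56.15
eef_pos: [0.6419, -0.2985, 0.1423]
tool_rot: [0.718, 0.696, 0.001, 0.003]
ft_force: [1.0, -0.2, -0.3]
grip_width: 0.0331
grasp_force: 59.8
t 56.1 pos [ 641.9 -298.5  142.3] phi 88.2 w 33.1 F [ 1.  -0.2 -0.3] q6 1.17
 shift [ 3.385e+02 -2.217e+02 -1.000e-01] turn [0.007 0.003 0.   ] | after turn shift [ 338.5 -221.8    2.3]
```

```bash
python3 -m creep '[[[42.2,-27.7,0],[0,0,0]],[[42.2,-27.7,0],[0,0,0]],[[42.2,-27.7,0],[0,0,0]],[[42.2,-27.7,0],[0,0,0]],[[42.2,-27.7,0],[0,0,0]],[[42.2,-27.7,0],[0,0,0]],[[42.2,-27.7,0],[0,0,0]],[[42.2,-27.7,0],[0,0,0]],[[0,0,0],[0,0,0]],[[0,0,30],[0,0,0]],[[0,0,18],[0,0,0]],[[0,0,0],[0,0,0]]]'
python3 - <<'E'
from h import *
plan([430.8,46.4,81],88.2)
E
```

```text
clock: 57.65
eef_pos: [0.4273, 0.0459, 0.0883]
tool_rot: [0.718, 0.696, -0.002, -0.001]
ft_force: [-0.6, 1.2, -0.6]
grip_width: 0.0336
grasp_force: 59.9
t 57.6 pos [427.3  45.9  88.3] phi 88.2 w 33.6 F [-0.6  1.2 -0.6] q6 1.71
 shift [0.6 3.5 7.3] turn [-0.005  0.001 -0.001] | after turn shift [0.6 3.4 7.3]
```

```bash
python3 -m creep '[[[0,0,0],[0,0,0]],[[0.4,2.5,3],[0,0,0]],[[0,0,0],[0,0,0]],[[0,0,0],[0,0,0]]]'
python3 - <<'E'
from h import *
plan([430.8,46.4,81],88.2)
E
```

```text
clock: 58.15
eef_pos: [0.4317, 0.0472, 0.0876]
tool_rot: [0.718, 0.696, 0.0, 0.0]
ft_force: [0.1, 0.2, 0.5]
grip_width: 0.033
grasp_force: 59.9
t 58.1 pos [431.7  47.2  87.6] phi 88.2 w 33.0 F [0.1 0.2 0.5] q6 1.71
 shift [-0.8 -0.8  6.6] turn [ 0.001 -0.     0.   ] | after turn shift [-0.8 -0.8  6.6]
```

```bash
python3 -m creep '[[[-0.7,-0.7,4],[0,0,0]],[[0,0,0],[0,0,0]],[[0,0,0],[0,0,0]]]'; python3 -m creep '[[[0,0,3],[0,0,0]],[[0,0,0],[0,0,0]]]';  python3 -m creep '[[[0,0,3],[0,0,0]],[[0,0,0],[0,0,0]]]'; python3 -m creep '[[[0,0,3],[0,0,0]],[[0,0,0],[0,0,0]]]'
```

```text
clock: 58.52
eef_pos: [0.4306, 0.0465, 0.0832]
tool_rot: [0.718, 0.696, -0.0, -0.0]
ft_force: [0.1, -0.1, -1.1]
grip_width: 0.0332
grasp_force: 59.9
clock: 58.78
eef_pos: [0.4305, 0.0465, 0.08]
tool_rot: [0.718, 0.696, -0.0, -0.0]
ft_force: [-0.8, 0.7, -0.4]
grip_width: 0.0331
grasp_force: 59.9
clock: 59.02
eef_pos: [0.4305, 0.0465, 0.077]
tool_rot: [0.718, 0.696, -0.0, -0.0]
ft_force: [0.3, 0.1, -0.1]
grip_width: 0.0333
grasp_force: 59.9
clock: 59.28
eef_pos: [0.4307, 0.0465, 0.0741]
tool_rot: [0.718, 0.696, -0.0, -0.0]
ft_force: [-0.0, 0.3, -0.9]
grip_width: 0.0333
grasp_force: 59.9
```

Home should be at about z 52.6.

```bash
python3 -m creep '[[[0,0,4],[0,0,0]],[[0,0,4],[0,0,0]],[[0,0,0],[0,0,0]]]'; python3 -m creep '[[[0,0,4],[0,0,0]],[[0,0,4],[0,0,0]],[[0,0,4],[0,0,0]],[[0,0,2],[0,0,0]],[[0,0,0],[0,0,0]],[[0,0,0],[0,0,0]]]'
```

```text
clock: 59.65
eef_pos: [0.4307, 0.0466, 0.066]
tool_rot: [0.718, 0.696, -0.0, -0.0]
ft_force: [0.3, 0.8, -0.8]
grip_width: 0.0336
grasp_force: 59.9
clock: 60.4
eef_pos: [0.4307, 0.0466, 0.0525]
tool_rot: [0.718, 0.696, 0.0, -0.0]
ft_force: [-0.7, 0.6, 3.4]
grip_width: 0.0334
grasp_force: 60.3
```

Home. Release, rise and move away towards the tray side, clear of the top camera's view of the base.

```bash
python3 -m creep '[[[0,0,0],[0,0,0]],[[0,0,0],[0,0,0]],[[0,0,-20],[0,0,0]],[[0,0,-40],[0,0,0]],[[0,0,-40],[0,0,0]],[[-45,0,-10],[0,0,0]],[[-45,0,0],[0,0,0]],[[-45,0,0],[0,0,0]],[[-45,0,0],[0,0,0]],[[-45,0,0],[0,0,0]],[[0,0,0],[0,0,0]],[[0,0,0],[0,0,0]]]' 48
python3 - <<'E'
from h import *
p=vision.camera('top'); C=cloud(p); cv2.imwrite('pics/top3.png',cv2.resize(p['image'][150:350,150:550],None,fx=2,fy=2))
for s in [(498.8,45.3),(502,145.3),(430.8,47.5)]:
    d=np.linalg.norm(C[...,:2]*1000-s,axis=-1); k=(d<19)&(C[...,2]>.055)&(p['z_map']>0); print(s,k.sum(),np.round(np.percentile(C[k][:,2]*1000,[20,50,80,95]),1),np.round(cv2.minEnclosingCircle(np.float32(C[k][:,:2]*1000))[0],1))
X=clean(p,(110,10,100),(140,80,255),.02,.05,(180,240,300,330)); print(rect(X),np.median(X[:,2]))
print(bot.get_obs()['eef_pos'],bot.get_obs()['ft_force'])
E
```

```text
clock: 61.9
eef_pos: [0.4234, -0.1781, 0.1619]
tool_rot: [0.718, 0.696, -0.0, -0.001]
ft_force: [-0.3, 0.8, -0.2]
grip_width: 0.0482
grasp_force: 0.0
(498.8, 45.3) 202 [60.8 66.5 71.9 74. ] [499.3  44.6]
(502, 145.3) 203 [60.1 65.8 71.3 73.6] [501.  143.7]
(430.8, 47.5) 195 [59.6 64.6 72.3 74.1] [430.1  46. ]
(array([468. ,  95.5]), array([123.9, 210.8]), -1.8) 0.03181452253319014
[ 0.42347493 -0.17767429  0.16202924] [ 0.52533721 -0.32816097  0.29812185]
```

View pics/top3.png

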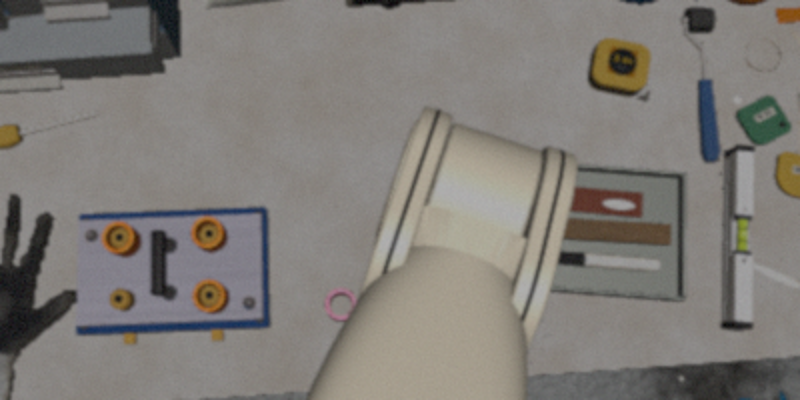

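The final picture shows the plate seated with three orange sleeves home at (120,238), (208,233) and (210,296), rims at about 72 mm. The coupon, lath and marker are in the tray, and the tape measure is untouched at (620,67). Handing in.

```bash
python3 -c "
from workcell import workorder; print(workorder.job_done())"
```

```text
the job is handed in; nothing more can be done
None
```

The job is handed in, with no verdict shown yet: the final picture has the coupon, lath and marker in the tray, the plate seated on both dowels, all three orange sleeves home on their own spigots, and the tape measure where it was.

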